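Open both leaves of a hatching trough's cover

TASK

Open up the hatching trough for feeding: press the wing knob in and, keeping it pressed, turn it clockwise past its safety stop (never force it) to its end, to unlatch the leaf with the overlapping strip, lift that leaf by its handle until it stands upright on its hinges, then lift the other leaf, which the strip was holding down, upright in the same way. Leave both leaves standing open, and do not disturb the things lying around and on the trough.

Things in the scene. Friction and masses are not known exactly. Their poses are not given: they have to be found in the camera images.
- knob_grip (a point): Black wing knob of the latch on the right-hand leaf: an upright wing 14 mm thick, 42 mm long and 36 mm tall over a round disc 42 mm across, inside a low aluminium collar 66 mm across and 16 mm tall. This point is on the knob's axis at the height to grip, 12 mm below the wing's top, 24 mm above the disc's top and 44 mm above the leaf's top (knob not pressed). Its z axis is the knob's axis (up when the leaf is shut), its y axis runs along the wing, x across it.
- latch_knob (a joint): Turn of the wing knob, rad: grows clockwise seen from above, from 0 (locked, wing across the line where the leaves meet) to its end stop at 1.57 (unlocked, wing along that line). Starts between 0 and 0.2. Not pressed, it meets the safety stop at about 0.32 and must not be forced; pressed in by 7.5 mm or more it passes, and from 0.95 on it may be let go and springs up again. The tongue beneath frees the leaf from 1.2 on. It turns easily and stays where it is left.
- latch_press (a joint): How far the wing knob is pushed in, m: 0 out, 0.009 fully in. Spring: 3 N at the start, 8 N fully in. Pushed in along the knob's axis (down). Four small dogs on the knob then pass beneath the four teeth of the collar around it.
- latched_leaf (a joint): Opening angle of the right-hand (-y) leaf, rad: 0 shut, 1.57 upright, end stop 1.75. It carries the knob and the aluminium strip, which reaches 18 mm past its edge over the other leaf. Stiff hinge: it stays at the angle where it is left; lifting takes about 6 N at the handle.
- latched_leaf_handle (a point): Middle of the round steel bar of the right-hand leaf's handle: bar 12 mm thick, 90 mm long, parallel to the hinge, its centre line 38 mm above the leaf's top (32 mm free under the bar), 123 mm from the hinge line and 45 mm from the leaf's free edge. Axes: x along the bar (and hinge), y from the hinge towards the leaf's free edge, z out of the leaf (up when shut).
- latched_leaf_hinge (a point): Point on the right-hand leaf's hinge line (at the height of the leaf's underside), opposite the middle of its handle. x along the hinge; the leaf opens by turning positively about this x axis, towards -y.
- overlapped_leaf (a joint): Opening angle of the left-hand (+y) leaf, rad: 0 shut, 1.57 upright, end stop 1.75. It has no latch: the other leaf's strip lies over its edge, so it can open only after the right-hand leaf. Same stiff hinge.
- overlapped_leaf_handle (a point): Middle of the round steel bar of the left-hand leaf's handle, same shape and height as the other, 120 mm from its hinge line. x along the bar, y from the leaf's free edge towards its hinge, z out of the leaf.
- overlapped_leaf_hinge (a point): Point on the left-hand leaf's hinge line, opposite the middle of its handle. x along the hinge; the leaf opens by turning negatively about this x axis, towards +y.
- trough: White hatching trough, fixed to the bench, 360 mm long (x), 350 mm wide (y), 125 mm tall; origin under its centre. Two grey cover leaves, each 264 x 164 x 6 mm, lie on top side by side with their hinges on the long outer (+y and -y) sides; their free edges meet over the middle bar, and their tops lie 132 mm above the bench when shut; upright, a leaf's free edge stands 295 mm above the bench. A deck 62 mm deep lies beyond the leaves at the far end.
- sample_jar: Bystander: amber jar, 42 mm across, 55 mm tall, standing on the trough's deck.
- spring_clamp: Bystander: spring clamp with teal handles lying flat to the right of the trough, about 160 mm long, 22 mm tall.
- petri_dish: Bystander: clear covered dish, 90 mm across, 17 mm tall, to the right of the trough.
- beaker: Bystander: glass beaker, 70 mm across, 90 mm tall, to the left of the trough.
- tub: Bystander: clear plastic tub, 110 x 160 x 75 mm, to the left of the trough.
- torch: Bystander: blue torch, 100 mm long, 33 mm thick, lying on the trough's deck.
- hose_valve: Bystander: small white hose valve, 60 mm long, 28 mm tall, lying on the trough's deck.

How it is judged:
By the outcome, as a careful person would: the job done as asked, in the order asked, and still so for the second after the job is handed in, with the robot touching nothing.
It also fails if it takes over 67 s, if anything falls off the work surface, if the arm or the gripper's body presses on something with over 40 N, if the wrist force passes 120 N, or if a joint passes its speed limit or range.

ROBOT

A 7-joint arm with a two-finger parallel gripper is mounted at the origin on the work surface. World frame = base frame: x ahead of the robot, y to its left, z up, the work surface at z = 0. Lengths are in m, angles in rad, forces in N, time in s.
With the tool pointing down it reaches from about 0.35 to 0.9 m from the base axis. Payload 8.1 kg.
Tool frame: the origin (TCP) lies on the centre line of the jaws, within the pads' length; the fingertips stand 22 mm ahead of it and the grasp point (between the pads) lies 3 mm ahead of it; z points along the fingers, y is the direction in which the jaws open and shut (so a half turn about z gives the same grasp; the last joint's range is limited). The gripper opens to 92 mm and grips with 3 to 60 N. Pads are 19 mm wide; open, the fingers measure 130 mm over their backs; the gripper's body (75 mm by 190 mm) begins 47 mm behind the grasp point.
Start: joints at [-0.103, 0.434, 0.025, 1.573, -0.012, 1.134, -0.075], TCP at [0.625, -0, 0.228] pointing down, gripper open.
Joint ranges: [-2.62, 2.62], [-0.44, 2.09], [-1.27, 1.32], [0.08, 2.57], [-1.32, 4.46], [0.12, 2], [-2.74, 2.74]. Speed limits (rad/s): [2.22, 2.22, 3.01, 3.01, 3.14, 3.14, 3.14].

INTERFACE

Orientations are given as a rotation vector (axis times angle).
In Python, from cell import arm gives the robot as it stands.
- The arm moves only by the shell command python3 -m pendant 'ROWS' [FORCE]. ROWS is JSON, a list that holds one entry, the list of rows, each a list of 7 numbers: the shift along the tool's x, y, z in units of 0.04 m (1.0 is 0.04 m), then the turn, a rotation vector about the tool's x, y, z in units of 0.08 rad (1.0 is 0.08 rad), then the closure, from 0 (fully open) to 1 (shut). In form: [[[tx, ty, tz, ax, ay, az, fingers], ...]]. A call has 1 to 20 rows; each row shifts and turns the commanded pose from where the row before left it, along the tool's axes as they then stand; what a row does not reach is not made up. A row lasts 1/12 s, in which the tool goes at most 41.7 mm and 7.16 degrees, less where a joint would pass 70% of its speed; a pose out of reach is approached as far as the arm can. A call with a number of a shift or a turn outside -1 to 1 is refused whole. A call with a gripper value outside its range is refused whole. The fingers move at their own pace and stop on an object; FORCE is the grip in N (left out, the last holds). Time passes only in rows, so rows that do not move let the fingers close. It gives the time, the measured TCP pose, the force and the opening at its end, in the units of the state.
- arm.observe(): the state, without advancing time (a new reading comes with each control period).
- arm.get_image(name): name is "scene" or "side" or "wrist"; returns a dict with "img" (384x512x3 uint8, red, green, blue), "z_map" (384x512 float32, m along the optical axis (not along the pixel's ray), 0 where there is no reading), "K" (3x3 intrinsics, pixels), "R" (3x3) and "t" (3): a world point X has camera coordinates R X + t. Camera axes: x right, y down, z forward; pixel columns grow to the right and rows downward; lengths in m; the calibration is good to about 2 mm. A picture is of the moment at which its call begins.
- arm.sign_off(): hands the job in, once; it reports no verdict.
The state is a dict: "clock": time; "joints": joint angles; "dq": joint speeds; "joint_efforts": joint torques, N m; "position": TCP position; "ee_rot": TCP orientation; "force": force on the tool from outside, world axes, zero at the start; "ft_torque": the same for the moment, N m; "width": opening from 0.0 (shut) to 1.0 (fully open).
Only numpy, scipy, OpenCV 4.12 (cv2) and the standard library are available. Lean on these libraries where they do the work, as an engineer would, in place of code of your own. Each camera call takes 0.05 s, during which the arm holds its last target.

## Working session

There is one attempt and no reset: what is moved stays moved. The work goes in short steps, Python scripts to look and compute and a shell command to move; the robot and the scene stay as the last step left them, time stands still between calls to the robot, and variables do not carry over. Pictures are saved under pics/ and viewed, and the job is handed in when it is done.

```bash
ls; mkdir -p pics
cat > h.py <<'E'
import numpy as np,cv2
from cell import arm
def snap(n,f):
    d=arm.get_image(n); cv2.imwrite(f'pics/{f}.png',d['img'][:,:,::-1]); np.savez(f'pics/{f}.npz',**d); return d
def world(d,u,v,z=None):
    K,R,t=d['K'],d['R'],d['t']
    ray=R.T@np.linalg.inv(K)@np.array([u,v,1.]);c=-R.T@t
    if z is None:
        return c+ray*d['z_map'][int(round(v)),int(round(u))]
    return c+ray*(z-c[2])/ray[2]
def proj(d,X):
    p=d['K']@(d['R']@np.array(X)+d['t']);return p[:2]/p[2]
E
python3 - <<'E'
from h import *
for n in ['scene','side','wrist']:
    d=snap(n,n+'0'); print(n,-d['R'].T@d['t'],d['R'][2])
print(arm.observe())
E
```

```text
pics
scene [1.20853059 0.15090981 0.75463414] [-0.7276123  -0.10724903 -0.67755294]
side [ 0.14745033 -0.61645502  0.62886715] [ 0.45794386  0.70895338 -0.53635112]
wrist [0.6244769  0.06625358 0.38395486] [-0.00197942 -0.24494874 -0.96953401]
{'clock': 0.15, 'joints': array([-0.10258291,  0.43503454,  0.02497815,  1.57385607, -0.01163661,
        1.13401475, -0.07512751]), 'dq': array([ 0.00203678, -0.00272786, -0.00127345, -0.0022214 ,  0.00216592,
       -0.00108975,  0.00089078]), 'joint_efforts': array([ 9.13879558e-04, -6.68263149e+01,  9.85680185e-01, -3.14695251e+01,
       -6.03506877e-02,  3.94195947e-02,  8.07748006e-05]), 'position': array([ 6.24622745e-01, -4.68338514e-05,  2.27355317e-01]), 'ee_rot': array([-2.22104290e+00, -2.22074959e+00,  1.37736351e-03]), 'force': array([-1.19911297, -0.12413497,  0.07971129]), 'ft_torque': array([0.0220976 , 0.02641822, 0.00942822]), 'width': 0.9993362359589653}
```

View pics/scene0.png

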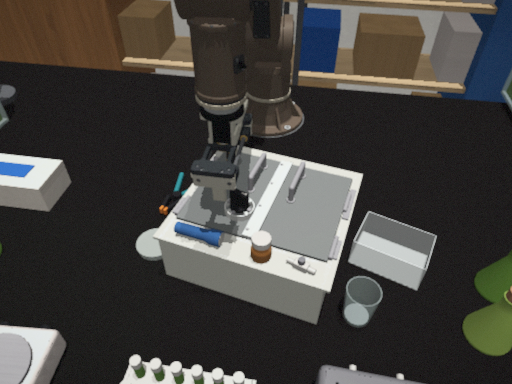

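View pics/side0.png

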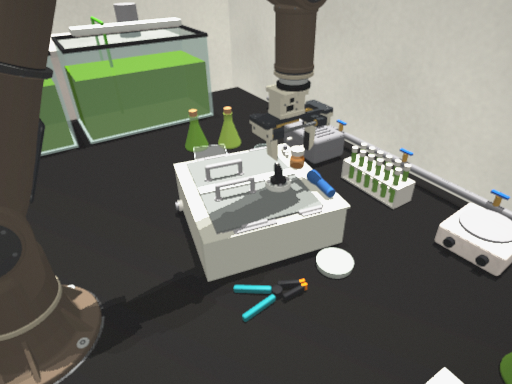

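View pics/wrist0.png

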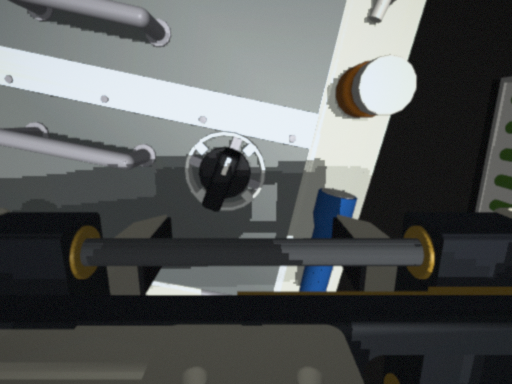

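The wrist view shows the knob at about (225,172), the strip running from (0,65) to (310,130), and handle bars at the upper left. I'll zoom in next.

Run:
```python
from h import *
import cv2
def crop(f,x0,y0,w,h,s):
    im=cv2.imread(f'pics/{f}.png')[y0:y0+h,x0:x0+w]
    im=cv2.resize(im,None,fx=s,fy=s,interpolation=cv2.INTER_CUBIC)
    im=cv2.convertScaleAbs(im,alpha=1.3,beta=20); cv2.imwrite(f'pics/{f}_c.png',im)
crop('wrist0',0,0,330,220,2.4)
crop('scene0',165,140,210,150,3.8)
crop('side0',170,130,190,140,4.2)
```

```text
(no output)
```

View pics/wrist0_c.png

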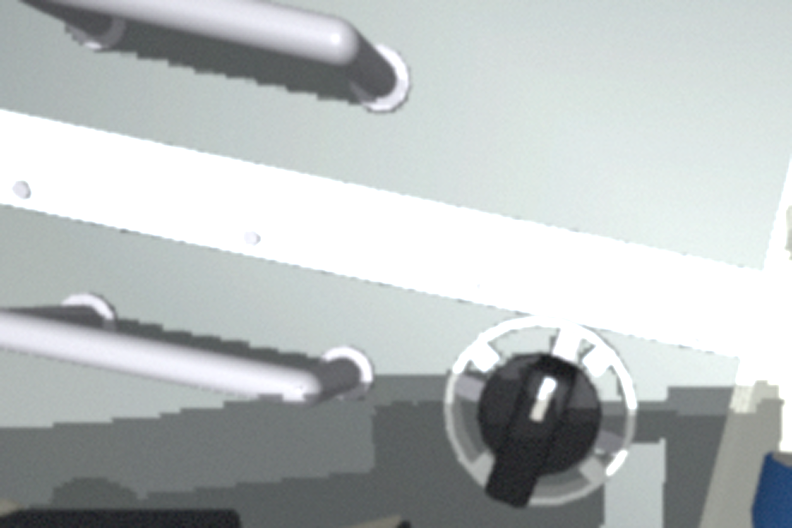

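View pics/side0_c.png

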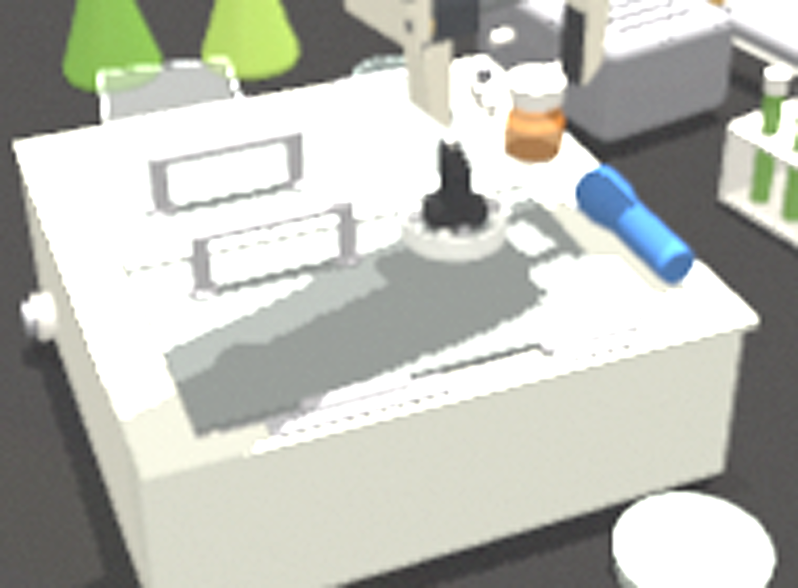

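View pics/scene0_c.png

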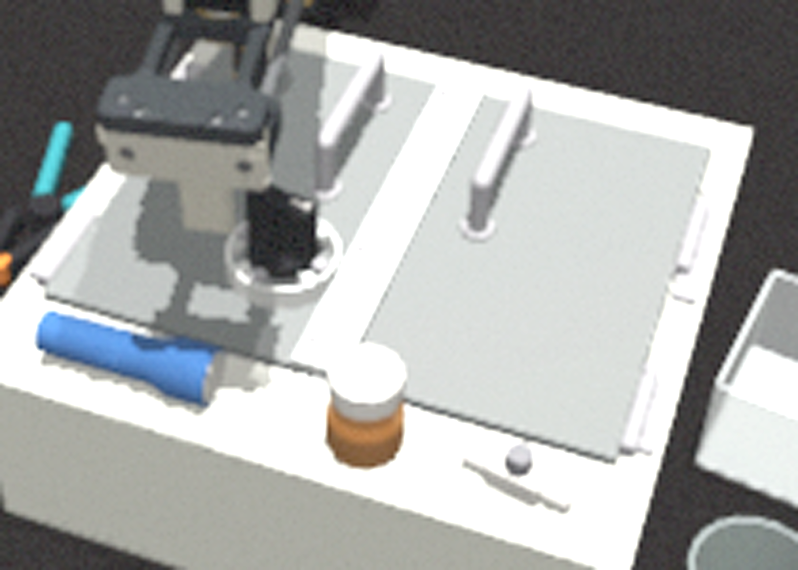

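The wrist crop shows the collar centred at about (225,171), and the wing top from about (230,148) to (211,208). The right bar ends near (127,161) and the left bar near (145,18). Next I'll measure the line direction, the knob and the heights.

```bash
cat >> h.py <<'E'
def load(f): return dict(np.load(f'pics/{f}.npz'))
def tri(a,pa,b,pb):
    A=[];B=[]
    L=[]
    for d,p in((a,pa),(b,pb)):
        r=d['R'].T@np.linalg.inv(d['K'])@np.array([*p,1.]);r/=np.linalg.norm(r);c=-d['R'].T@d['t']
        M=np.eye(3)-np.outer(r,r);L.append((M,M@c))
    X=np.linalg.solve(L[0][0]+L[1][0],L[0][1]+L[1][1]);return X
E
python3 - <<'E'
from h import *
np.set_printoptions(precision=4,suppress=True)
w=load('wrist0');s=load('side0');sc=load('scene0')
c=lambda u,v,k=2.4,x=0,y=0:(u/k+x,v/k+y)
# strip edges crop
for z in (.132,.134):
  a=world(w,*c(5,205),z);b=world(w,*c(740,355),z);print('strip low edge',a,b,np.degrees(np.arctan2(*(b-a)[1::-1])))
  a=world(w,*c(5,110),z);b=world(w,*c(755,268),z);print('strip up edge',a,b,np.degrees(np.arctan2(*(b-a)[1::-1])))
print('collar ctr',world(w,*c(540,410),.148))
for n,p in dict(leaf=(300,130),barR=(60,143),barL=(120,12),barRend=(122,160),collar=(190,185),wing=(212,200),wingtop=(222,180),strip=(150,95)).items(): print(n,world(w,*p))
sd=lambda u,v:(u/4.2+170,v/4.2+130)
S=lambda u,v:(u/3.8+165,v/3.8+140)
print('wing top tri', tri(s,sd(455,148),w,(230,165)))
# bar ends: side upper bar (left handle), lower (right handle)
for nm,p1,p2,q in [('R far',sd(350,210),c(308,385),None),('L far',sd(297,143),c(345,38),None)]:
  print(nm,tri(s,p1,w,p2))
print('R far sc', tri(sc,S(322,143),w,c(308,385)),'L far sc',tri(sc,S(483,185),w,c(345,38)))
print('R near',tri(s,sd(200,243),sc,S(378,62)),'L near',tri(s,sd(155,163),sc,S(523,95)))
print('R far ss',tri(s,sd(350,210),sc,S(322,143)),'L far',tri(s,sd(297,143),sc,S(483,185)))
E
```

```text
strip low edge [0.4215 0.0897 0.132 ] [0.6724 0.0391 0.132 ] -11.394428324569756
strip up edge [0.4276 0.1192 0.132 ] [0.6761 0.069  0.132 ] -11.419540557997944
strip low edge [0.4231 0.0895 0.134 ] [0.672  0.0393 0.134 ] -11.394428324569752
strip up edge [0.4292 0.1187 0.134 ] [0.6757 0.0689 0.134 ] -11.419540557997948
collar ctr [0.6024 0.0222 0.148 ]
leaf [0.6639 0.0543 0.137 ]
barR [0.4885 0.0471 0.1743]
barL [0.5411 0.1293 0.1768]
barRend [0.5316 0.0352 0.1754]
collar [0.573  0.0101 0.1468]
wing [0.5966 0.0091 0.1878]
wingtop [0.6039 0.0233 0.1879]
strip [0.5423 0.0819 0.136 ]
wing top tri [0.6111 0.0315 0.1829]
R far [0.5346 0.0317 0.1658]
L far [0.554  0.1287 0.1614]
R far sc [0.534  0.0332 0.1704] L far sc [0.5532 0.1295 0.1687]
R near [0.4465 0.0513 0.1647] L near [0.4647 0.1455 0.1661]
R far ss [0.5342 0.03   0.1678] L far [0.5529 0.1266 0.1639]
```

```bash
cat >> h.py <<'E'
def cloud(d):
    h,w=d['z_map'].shape;v,u=np.mgrid[:h,:w];z=d['z_map']
    P=np.linalg.inv(d['K'])@np.stack([u.ravel(),v.ravel(),np.ones(h*w)])*z.ravel()
    X=(d['R'].T@(P-d['t'][:,None])).T; return X.reshape(h,w,3)
E
python3 - <<'E'
from h import *
np.set_printoptions(precision=4,suppress=True)
th=np.radians(-11.4);u=np.array([np.cos(th),np.sin(th)]);v=np.array([-u[1],u[0]])
for f in ('wrist0','scene0','side0'):
    d=load(f);X=cloud(d).reshape(-1,3);X=X[(d['z_map'].ravel()>0)]
    img=d['img'].reshape(-1,3)[d['z_map'].ravel()>0]
    def box(c,r,z0,z1): return (np.hypot(*(X[:,:2]-c).T)<r)&(X[:,2]>z0)&(X[:,2]<z1)
    m=box([.6024,.0222],.03,.182,.192)&(img.max(1)<90)
    if m.sum()>5:
        P=X[m];print(f,'wing',m.sum(),P.mean(0),'ext',np.ptp(P[:,:2]@u),np.ptp(P[:,:2]@v))
        r=cv2.minAreaRect(P[:,:2].astype(np.float32)*1000);print(r)
    m=box([.6024,.0222],.036,.145,.150)&(img.min(1)>90)
    if m.sum()>5:
        P=X[m];print(f,'collar',m.sum(),cv2.minEnclosingCircle(P[:,:2].astype(np.float32)*1000))
    for n,c in (('R',[.49,.041]),('L',[.509,.136])):
        m=box(c,.052,.165,.18)
        P=X[m];a=P[:,:2]@u;b=P[:,:2]@v
        if m.sum()>5:
            fit=cv2.fitLine(P[:,:2].astype(np.float32),cv2.DIST_L2,0,.01,.01).ravel()
            print(f,n,m.sum(),'u',a.min(),a.max(),'v',np.median(b),np.ptp(b),'ztop',np.percentile(P[:,2],95),'ang',np.degrees(np.arctan(fit[1]/fit[0])))
print(np.array([.6024,.0222])@np.c_[u,v])
E
```

```text
wrist0 wing 1081 [0.6021 0.0211 0.1875] ext 0.019828554641021734 0.04248529355920759
((601.9891357421875, 21.05109977722168), (41.977516174316406, 13.9795560836792), 68.05363464355469)
wrist0 collar 1233 ((601.9575805664062, 20.98873519897461), 32.8726692199707)
wrist0 R 2271 u 0.423507974188276 0.5212910747364011 v 0.1392688535131091 0.012255518627350581 ztop 0.17656811317514182 ang -11.689636
wrist0 L 1867 u 0.4350183087647639 0.5214279909493406 v 0.23221637293188496 0.012116376912814142 ztop 0.17658422718535585 ang -7.755559
scene0 wing 100 [0.6048 0.0216 0.1872] ext 0.018383911304476475 0.04107229159267492
((602.212646484375, 21.35028839111328), (41.226036071777344, 14.548308372497559), 66.92190551757812)
scene0 collar 130 ((602.9219360351562, 22.09246063232422), 33.67210006713867)
scene0 R 164 u 0.4208261909377321 0.5202240278115727 v 0.13985154470286032 0.011984935014358988 ztop 0.17755901108830907 ang -12.085059
scene0 L 168 u 0.42166905710951663 0.522003677159354 v 0.23619293252220613 0.01198255483351826 ztop 0.1780226308843818 ang -11.775575
side0 wing 45 [0.5983 0.0123 0.1868] ext 0.01620870816763642 0.03555387745265218
((599.5263061523438, 15.419807434082031), (35.39911651611328, 11.509475708007812), 67.9283447265625)
side0 collar 110 ((602.2442626953125, 19.52963638305664), 33.808326721191406)
side0 R 197 u 0.42055432501025786 0.5224108720507727 v 0.13196292217589595 0.0130017963455413 ztop 0.17621664190367345 ang -11.746724
side0 L 169 u 0.4211189051817983 0.5221744631761295 v 0.22945343453681363 0.012092280989876136 ztop 0.17599263606723645 ang -11.7103405
[0.5861 0.1408]
```

Measured so far:

| Item | Value |
|---|---|
| Knob axis | (0.602, 0.021) |
| Wing top height | 0.188 |
| Wing heading | 68°, so the knob angle is about 0.18 rad |
| Trough yaw | about -11.5° |
| Bar centres, trough axes | u = 0.4715, v = 0.139 and 0.235 |
| Bar top height | 0.176 |

These agree with the given sizes. Next I'll go above the knob with the jaws half closed, turned +0.38 rad about tool z.

```bash
python3 -m pendant '[[[0.53,-0.565,0,0,0,0,0.55],[0,0,0,0,0,0.95,0.55],[0,0,0,0,0,0.95,0.55],[0,0,0,0,0,0.95,0.55],[0,0,0,0,0,0.95,0.55],[0,0,0,0,0,0.98,0.55],[0,0,0,0,0,0,0.55],[0,0,0,0,0,0,0.55]]]' 40
python3 - <<'E'
from h import *
from scipy.spatial.transform import Rotation as R
np.set_printoptions(precision=4,suppress=True)
d=snap('wrist','w1');o=arm.observe();print(o['position'],R.from_rotvec(o['ee_rot']).as_matrix(),o['joints'],o['width'])
X=cloud(d);m=(X[...,2]>.182)&(X[...,2]<.192)&(np.hypot(X[...,0]-.602,X[...,1]-.021)<.03)&(d['img'].max(2)<90)
print(m.sum(),cv2.minAreaRect(X[m][:,:2].astype(np.float32)*1000))
m=(X[...,2]>.145)&(X[...,2]<.150)&(np.hypot(X[...,0]-.602,X[...,1]-.021)<.036)&(d['img'].min(2)>90)
print(m.sum(),cv2.minEnclosingCircle(X[m][:,:2].astype(np.float32)*1000))
E
```

```text
clock: 0.82
position: [0.6023, 0.0212, 0.2277]
ee_rot: [-2.601, -1.762, 0.001]
force: [-0.2, -0.1, 0.4]
width: 0.477
[0.6023 0.0212 0.2278] [[ 0.3705  0.9288 -0.0003]
 [ 0.9288 -0.3705 -0.0001]
 [-0.0002 -0.0003 -1.    ]] [-0.1945  0.3975  0.0992  1.6355 -0.0427  1.1111 -0.4636] 0.4639851925707157
1021 ((602.490478515625, 21.84821128845215), (40.305503845214844, 13.677334785461426), 67.88996887207031)
1063 ((601.9974975585938, 21.190242767333984), 32.79908752441406)
```

View pics/w1.png

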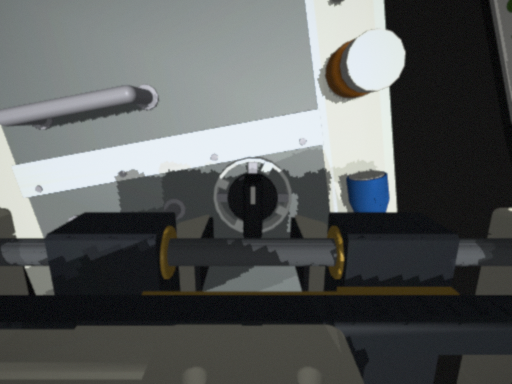

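The knob is now centred between the jaws at about (253,195), with the wing aligned to the pads. I'll descend and grip.

```bash
python3 -m pendant '[[[0,0,0.4,0,0,0,0.55],[0,0,0.4,0,0,0,0.55],[0,0,0.32,0,0,0,0.55],[0,0,0,0,0,0,0.55],[0,0,0,0,0,0,1],[0,0,0,0,0,0,1],[0,0,0,0,0,0,1],[0,0,0,0,0,0,1],[0,0,0,0,0,0,1]]]' 40
python3 - <<'E'
from h import *
snap('side','s2');print(arm.observe()['ft_torque'])
E
```

```text
clock: 1.62
position: [0.6028, 0.0212, 0.1839]
ee_rot: [2.602, 1.759, 0.002]
force: [0.1, -0.2, 1.9]
width: 0.142
[-0.03029084  0.02388238 -0.01135005]
```

View pics/s2.png

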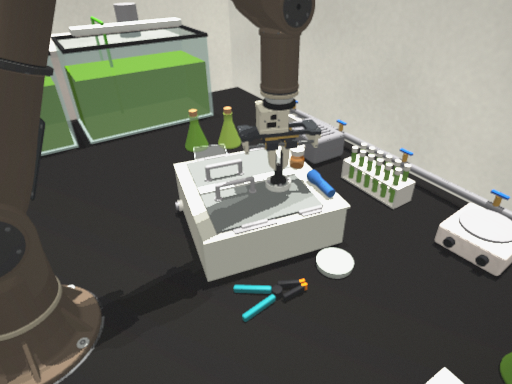

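The side view shows the jaws on the wing at about (282,170), and the opening is 13 mm, so it is gripped. Now I'll press about 8.3 mm.

```bash
python3 -m pendant '[[[0,0,0.07,0,0,0,1],[0,0,0.07,0,0,0,1],[0,0,0.07,0,0,0,1],[0,0,0,0,0,0,1],[0,0,0,0,0,0,1],[0,0,0,0,0,0,1]]]' 50
```

```text
clock: 2.17
position: [0.603, 0.0212, 0.1752]
ee_rot: [2.603, 1.758, 0.002]
force: [-0.7, -0.5, 6.2]
width: 0.14
```

Run:
```python
from h import *
F=[]
for i in range(4):
    d=snap('wrist','w3');F.append(arm.observe()['force'])
print(np.mean(F,0),np.std(F,0))
X=cloud(d);m=(X[...,2]>.165)&(X[...,2]<.195)&(np.hypot(X[...,0]-.603,X[...,1]-.021)<.024)
Z=X[m][:,2];print(m.sum(),np.histogram(Z,bins=12))
d=snap('side','s3');cv2.imwrite('pics/s3c.png',cv2.resize(d['img'][140:210,240:320,::-1],None,fx=8,fy=8,interpolation=cv2.INTER_CUBIC))
X=cloud(d);g=d['img'].max(2)<70
m=(X[...,2]>.15)&(X[...,2]<.195)&(np.hypot(X[...,0]-.603,X[...,1]-.021)<.024)&g
print(m.sum(),np.sort(X[m][:,2])[-10:])
```

```text
[-6.69863305e-01 -2.37366197e-03  6.53025113e+00] [0.88543856 0.80183156 0.57783147]
1536 (array([ 23,  27,  30,  37, 117, 829, 180,  57,  57,  68,  58,  53]), array([0.16512075, 0.16760731, 0.17009388, 0.17258044, 0.17506701,
       0.17755357, 0.18004013, 0.1825267 , 0.18501326, 0.18749983,
       0.18998639, 0.19247296, 0.19495952]))
91 [0.18017321 0.18049191 0.1805483  0.18214293 0.18233827 0.18419164
 0.18592369 0.18931489 0.19276638 0.19493668]
```

View pics/s3c.png

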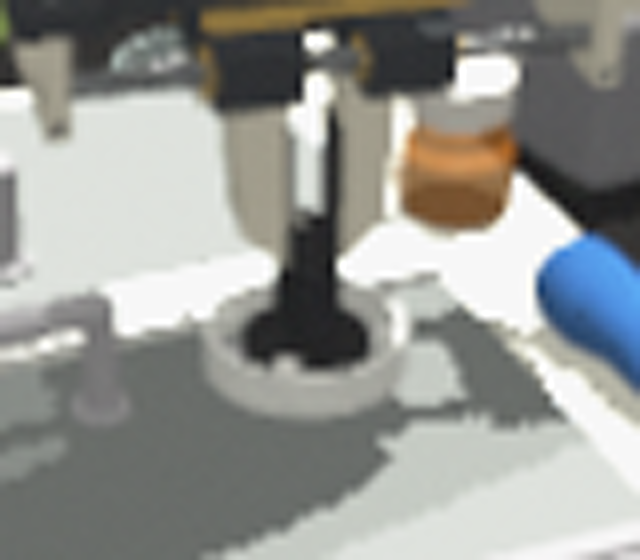

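View pics/w3.png

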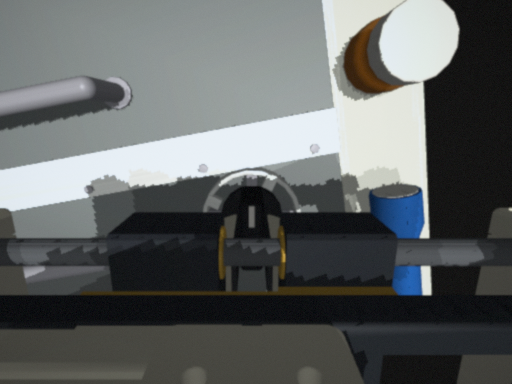

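The wing top now measures 0.1785, against 0.1875 before, so it is pressed about 9 mm with no slip. The force is 6.5 N. I'll start turning gently and watch the moment.

```bash
python3 -m pendant '[[[0,0,0,0,0,0.5,1],[0,0,0,0,0,0.5,1],[0,0,0,0,0,0.5,1],[0,0,0,0,0,0.5,1],[0,0,0,0,0,0,1]]]'
python3 - <<'E'
from h import *
print(arm.observe()['ft_torque'],arm.observe()['joints'])
E
python3 -m pendant '[[[0,0,0,0,0,0.5,1],[0,0,0,0,0,0.5,1],[0,0,0,0,0,0,1]]]'
python3 - <<'E'
from h import *
print(arm.observe()['ft_torque'])
E
```

```text
clock: 2.83
position: [0.6031, 0.0212, 0.1753]
ee_rot: [2.737, 1.541, 0.002]
force: [0.4, -1.0, 7.0]
width: 0.138
[-0.11191145  0.12825989 -0.02095684] [-0.21706098  0.44486205  0.13223463  1.70342356 -0.06747964  0.99610004
 -0.60600293]
clock: 3.08
position: [0.6031, 0.0211, 0.1753]
ee_rot: [2.796, 1.43, 0.002]
force: [0.8, -0.9, 6.8]
width: 0.147
[-0.09299597  0.09218263  0.04481706]
```

```bash
python3 -m pendant '[[[0,0,0,0,0,0.6,1],[0,0,0,0,0,0.6,1],[0,0,0,0,0,0.6,1],[0,0,0,0,0,0.6,1],[0,0,0,0,0,0.6,1],[0,0,0,0,0,0.6,1],[0,0,0,0,0,0,1]]]'
python3 - <<'E'
from h import *
print(arm.observe()['ft_torque'])
E
python3 -m pendant '[[[0,0,0,0,0,0.7,1],[0,0,0,0,0,0.7,1],[0,0,0,0,0,0.7,1],[0,0,0,0,0,0.7,1],[0,0,0,0,0,0.7,1],[0,0,0,0,0,0.7,1],[0,0,0,0,0,0.7,1],[0,0,0,0,0,0.7,1],[0,0,0,0,0,0.7,1],[0,0,0,0,0,0.7,1],[0,0,0,0,0,0.7,1],[0,0,0,0,0,0.7,1],[0,0,0,0,0,0,1],[0,0,0,0,0,0,1]]]'
python3 - <<'E'
from h import *
print(arm.observe()['ft_torque'],arm.observe()['joints'])
E
```

```text
clock: 3.67
position: [0.6033, 0.0209, 0.1754]
ee_rot: [2.973, 1.013, 0.003]
force: [0.6, -1.7, 6.6]
width: 0.145
[-0.14119796 -0.02368016 -0.01924012]
clock: 4.83
position: [0.6035, 0.0204, 0.1754]
ee_rot: [3.141, -0.02, 0.004]
force: [0.9, -2.2, 6.6]
width: 0.144
[-0.49251956 -0.08757639  0.04319719] [-0.39438793  0.45925853  0.38880187  1.7188903  -0.19978865  1.0002194
 -1.51740909]
```

Everything is smooth so far and the knob is at about 1.38 rad. I'll make the last part in small steps.

```bash
python3 -m pendant '[[[0,0,0,0,0,0.5,1],[0,0,0,0,0,0.5,1],[0,0,0,0,0,0.5,1],[0,0,0,0,0,0.4,1],[0,0,0,0,0,0,1],[0,0,0,0,0,0,1]]]'
python3 - <<'E'
from h import *
print(arm.observe()['ft_torque'])
E
python3 -m pendant '[[[0,0,0,0,0,0.3,1],[0,0,0,0,0,0.2,1],[0,0,0,0,0,0,1],[0,0,0,0,0,0,1]]]'
python3 - <<'E'
from h import *
print(arm.observe()['ft_torque'])
E
```

```text
clock: 5.33
position: [0.6035, 0.0202, 0.1754]
ee_rot: [3.13, -0.258, 0.004]
force: [0.8, -2.0, 6.4]
width: 0.143
[-0.52811923 -0.03300931 -0.00183681]
clock: 5.67
position: [0.6034, 0.0201, 0.1754]
ee_rot: [3.124, -0.321, 0.004]
force: [0.7, -3.5, 6.1]
width: 0.143
[-0.60535306 -0.0513924   0.07028516]
```

The wing heading is now along the seam (-101.7° jaw heading), with a small moment at the end. I'll ease the press off, release, rise and look.

```bash
python3 -m pendant '[[[0,0,-0.07,0,0,0,1],[0,0,-0.07,0,0,0,1],[0,0,-0.07,0,0,0,1],[0,0,0,0,0,0,1],[0,0,0,0,0,0,0.6],[0,0,0,0,0,0,0.6],[0,0,0,0,0,0,0.6],[0,0,-0.5,0,0,0,0.6],[0,0,-0.6,0,0,0,0.6],[0,0,-0.2,0,0,0,0.6],[-1,0,0,0,0,0,0.6],[-1,0,0,0,0,0,0.6],[-0.85,0,0,0,0,0,0.6],[0,0,0,0,0,0,0.6],[0,0,0,0,0,0,0.6]]]'
python3 - <<'E'
from h import *
from scipy.spatial.transform import Rotation as R
np.set_printoptions(precision=4,suppress=True)
d=snap('wrist','w4');o=arm.observe();print(o['position'],R.from_rotvec(o['ee_rot']).as_matrix(),o['joints'],o['force'])
X=cloud(d);m=(X[...,2]>.182)&(X[...,2]<.192)&(np.hypot(X[...,0]-.602,X[...,1]-.021)<.03)&(d['img'].max(2)<90)
print(m.sum(),cv2.minAreaRect(X[m][:,:2].astype(np.float32)*1000) if m.any() else 0)
snap('scene','sc4')
th=np.radians(-11.5);u=np.array([np.cos(th),np.sin(th)]);v=np.array([-u[1],u[0]])
print('tcp uv',o['position'][:2]@np.c_[u,v])
for n,c in (('R',(.4715,.139)),('L',(.4715,.235))):
    a=X[...,:2]@u;b=X[...,:2]@v
    m=(abs(a-c[0])<.06)&(abs(b-c[1])<.02)&(X[...,2]>.168)&(X[...,2]<.18)
    P=X[m]
    if len(P): print(n,len(P),a[m].min(),a[m].max(),np.median(b[m]),np.ptp(b[m]),np.percentile(P[:,2],95))
E
```

```text
clock: 6.92
position: [0.4888, 0.0453, 0.2349]
ee_rot: [-3.124, 0.316, 0.002]
force: [-0.0, -0.2, 0.3]
width: 0.403
[0.4904 0.0449 0.2352] [[ 0.9796 -0.201   0.0002]
 [-0.201  -0.9796  0.0009]
 [ 0.0001 -0.0009 -1.    ]] [-0.5753  0.2137  0.4556  1.9054 -0.109   1.046  -1.8471] [ 0.8564 -0.4272 -0.1965]
1357 ((600.4649047851562, 21.158470153808594), (13.876873016357422, 39.3549919128418), 77.95979309082031)
tcp uv [0.4716 0.1418]
R 1593 0.43878340554579 0.5204815894986222 0.1391884040569861 0.01200264641630236 0.17654781306909514
L 1268 0.4613660691604335 0.5205885942789532 0.2335765280884849 0.012424708122313388 0.17647030946840914
```

View pics/w4.png

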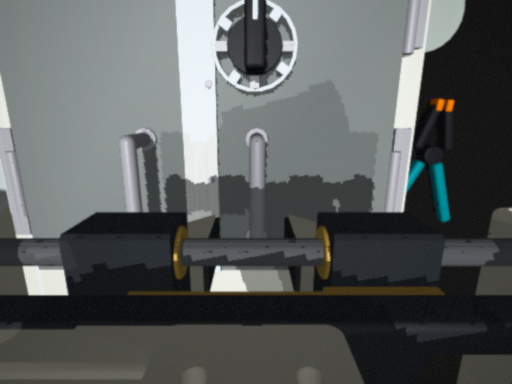

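View pics/sc4.png

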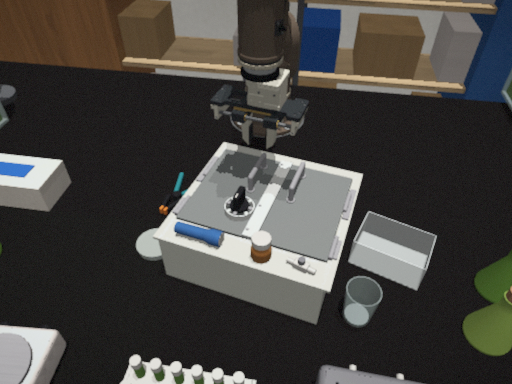

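The wing now lies along the seam, heading -12° against the seam's -11.5°, and the knob has sprung up to 0.187. The right bar is at (257,180), between the jaws. I'll descend onto it and grip, correcting +2.5 mm in tool y, and then work out the arc rows.

```bash
python3 -m pendant '[[[0,0.06,0.5,0,0,0,0.6],[0,0,0.5,0,0,0,0.6],[0,0,0.5,0,0,0,0.6],[0,0,0.05,0,0,0,0.6],[0,0,0,0,0,0,0.6],[0,0,0,0,0,0,1],[0,0,0,0,0,0,1],[0,0,0,0,0,0,1],[0,0,0,0,0,0,1]]]' 30
cat > arc.py <<'E'
import numpy as np,sys
# arc about hinge in plane (w: horizontal outward-in [hinge->free edge], z); tool z tilt alpha towards +w
r=np.hypot(.123,.044)
def pose(th,al,D=.123):
    r=np.hypot(D,.044);p=np.arctan2(.044,D)+th
    b=r*np.array([np.cos(p),np.sin(p)])
    tz=np.array([np.sin(al),-np.cos(al)]); return b-.003*tz
def rows(N,th1,k,D=.123,th0=0,al0=0):
    for i in range(N):
        t0=th0+(th1-th0)*i/N;t1=th0+(th1-th0)*(i+1)/N;a0=al0+k*(t0-th0);a1=al0+k*(t1-th0)
        d=pose(t1,a1,D)-pose(t0,a0,D)
        tz=np.array([np.sin(a0),-np.cos(a0)]);out=np.array([-np.cos(a0),-np.sin(a0)]) # away from free edge
        print(f'{t1:.2f} a{a1:.2f} out {d@out/.04:.2f} tz {d@tz/.04:.2f} turn {(a1-a0)/.08:.2f}')
if __name__=='__main__': rows(*map(float,[]) )if 0 else rows(int(sys.argv[1]),*map(float,sys.argv[2:]))
E
python3 arc.py 24 1.58 0.63
```

```text
clock: 7.77
position: [0.4909, 0.042, 0.1739]
ee_rot: [-3.125, 0.319, -0.002]
force: [0.1, -0.1, 0.0]
width: 0.16
0.07 a0.04 out 0.08 tz -0.20 turn 0.52
0.13 a0.08 out 0.09 tz -0.20 turn 0.52
0.20 a0.12 out 0.09 tz -0.20 turn 0.52
0.26 a0.17 out 0.10 tz -0.19 turn 0.52
0.33 a0.21 out 0.10 tz -0.19 turn 0.52
0.40 a0.25 out 0.11 tz -0.19 turn 0.52
0.46 a0.29 out 0.11 tz -0.19 turn 0.52
0.53 a0.33 out 0.11 tz -0.18 turn 0.52
0.59 a0.37 out 0.12 tz -0.18 turn 0.52
0.66 a0.41 out 0.12 tz -0.18 turn 0.52
0.72 a0.46 out 0.13 tz -0.17 turn 0.52
0.79 a0.50 out 0.13 tz -0.17 turn 0.52
0.86 a0.54 out 0.14 tz -0.17 turn 0.52
0.92 a0.58 out 0.14 tz -0.17 turn 0.52
0.99 a0.62 out 0.14 tz -0.16 turn 0.52
1.05 a0.66 out 0.15 tz -0.16 turn 0.52
1.12 a0.71 out 0.15 tz -0.15 turn 0.52
1.19 a0.75 out 0.16 tz -0.15 turn 0.52
1.25 a0.79 out 0.16 tz -0.15 turn 0.52
1.32 a0.83 out 0.16 tz -0.14 turn 0.52
1.38 a0.87 out 0.17 tz -0.14 turn 0.52
1.45 a0.91 out 0.17 tz -0.14 turn 0.52
1.51 a0.95 out 0.17 tz -0.13 turn 0.52
1.58 a1.00 out 0.18 tz -0.13 turn 0.52
```

```bash
python3 -m pendant '[[[0,0,0,0,0,0,1],[0,0,0,0,0,0,1],[0,0.08,-0.2,0.52,0,0,1],[0,0.09,-0.2,0.52,0,0,1],[0,0.09,-0.2,0.52,0,0,1],[0,0.1,-0.19,0.52,0,0,1],[0,0,0,0,0,0,1],[0,0,0,0,0,0,1]]]' 35
python3 - <<'E'
from h import *
o=arm.observe();print(o['joints'],o['ft_torque']);snap('side','s5')
E
```

```text
clock: 8.43
position: [0.4871, 0.0253, 0.204]
ee_rot: [-2.961, 0.306, -0.026]
force: [-0.4, 0.9, 0.2]
width: 0.003
[-0.39071691  0.22444316  0.4237586   1.9902767  -0.3175434   0.93913134
 -1.56666008] [-0.12715443  0.09303042  0.03891452]
```

View pics/s5.png

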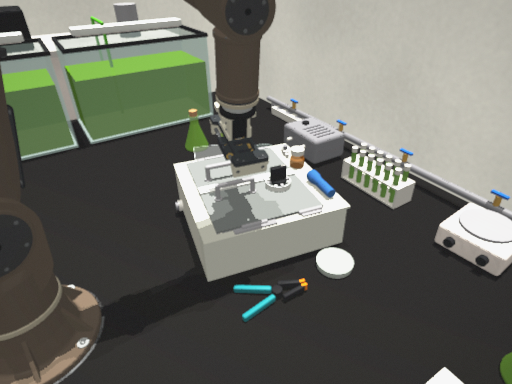

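Run:
```python
from h import *
d=load('s5');cv2.imwrite('pics/s5c.png',cv2.resize(d['img'][120:260,170:350,::-1],None,fx=4.3,fy=4.3,interpolation=cv2.INTER_CUBIC))
d=snap('wrist','w5');X=cloud(d)
th=np.radians(-11.5);u=np.array([np.cos(th),np.sin(th)]);v=np.array([-u[1],u[0]])
a=X[...,:2]@u;b=X[...,:2]@v
for n,c in (('R',(.4715,.139)),('L',(.4715,.235))):
    m=(abs(a-c[0])<.06)&(abs(b-c[1])<.03)&(X[...,2]>.165)&(X[...,2]<.25);print(n,m.sum(),np.median(b[m]),np.percentile(X[m][:,2],[5,50,95]))
m=(abs(a-.56)<.02)&(abs(b-.08)<.01);print(m.sum(),np.median(X[m][:,2]))
```

```text
R 1809 0.13497202873276593 [0.17101358 0.17552685 0.24810577]
L 1883 0.23235313060437182 [0.16825878 0.17447071 0.17636153]
1745 0.13196243129669868
```

View pics/s5c.png

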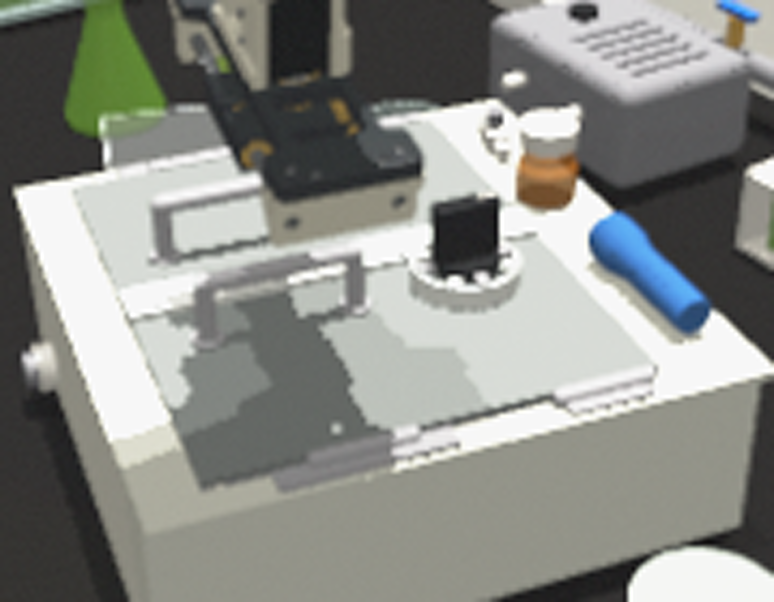

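View pics/w5.png

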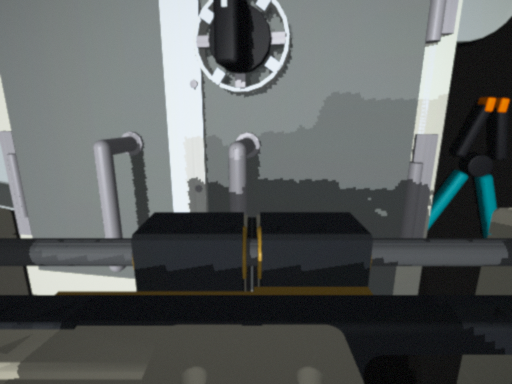

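The bar slipped out: the jaws are fully shut at width 0.003, and the leaf is still shut at z = 0.132. I'll open, level the tool, re-grip harder and watch the force while lifting.

```bash
python3 -m pendant '[[[0,0,-0.2,0,0,0,0.6],[0,0,0,-0.7,0,0,0.6],[0,0,0,-0.7,0,0,0.6],[0,0,0,-0.68,0,0,0.6],[0,0,0,0,0,0,0.6],[0,0,0,0,0,0,0.6],[0,0,0,0,0,0,0.6]]]' 55
python3 - <<'E'
from h import *
from scipy.spatial.transform import Rotation as R
np.set_printoptions(precision=4,suppress=True)
o=arm.observe();M=R.from_rotvec(o['ee_rot']).as_matrix();print(o['position'],M,o['width'])
th=np.radians(-11.5);u=np.array([np.cos(th),np.sin(th)]);v=np.array([-u[1],u[0]])
T=np.array([*(u*.4715+v*.139),.171])
print(M.T@(T-o['position'])/.04)
E
```

```text
clock: 9.12
position: [0.4866, 0.0248, 0.2116]
ee_rot: [-3.124, 0.318, 0.0]
force: [1.1, 0.3, 0.2]
width: 0.391
[0.4866 0.0248 0.2116] [[ 0.9794 -0.2018 -0.0001]
 [-0.2018 -0.9794  0.0011]
 [-0.0003 -0.0011 -1.    ]] 0.3911989491743042
[-0.0102 -0.4412  1.0147]
```

```bash
python3 -m pendant '[[[0,-0.44,0,0,0,0,0.6],[0,0,0.4,0,0,0,0.6],[0,0,0.4,0,0,0,0.6],[0,0,0.215,0,0,0,0.6],[0,0,0,0,0,0,0.6],[0,0,0,0,0,0,1],[0,0,0,0,0,0,1],[0,0,0,0,0,0,1],[0,0,0,0,0,0,1],[0,0,0,0,0,0,1],[0,0,0,0,0,0,1],[0,0,0,0,0,0,1]]]' 55
python3 - <<'E'
from h import *
snap('side','s6');d=load('s6');cv2.imwrite('pics/s6c.png',cv2.resize(d['img'][120:260,170:350,::-1],None,fx=4.3,fy=4.3,interpolation=cv2.INTER_CUBIC))
E
```

```text
clock: 10.12
position: [0.4905, 0.041, 0.1717]
ee_rot: [3.125, -0.32, 0.001]
force: [-0.9, -3.2, 5.4]
width: 0.104
```

View pics/s6c.png

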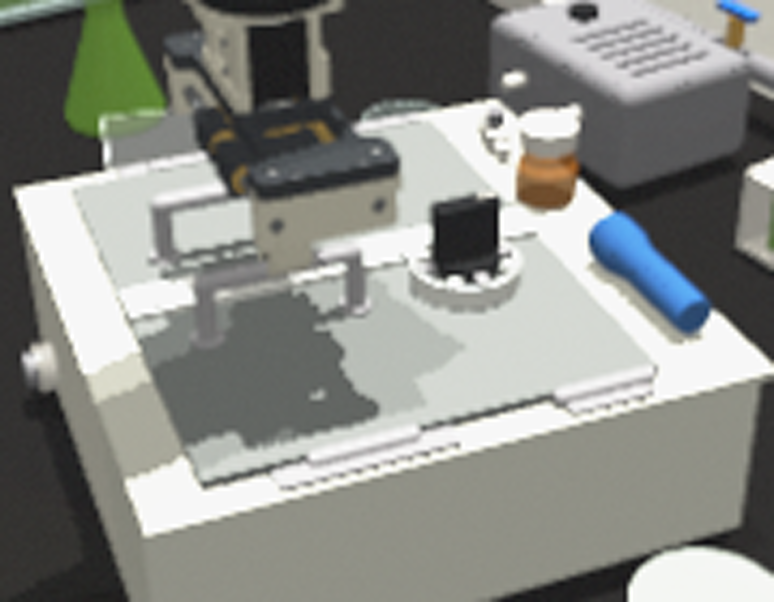

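Run:
```python
from h import *
np.set_printoptions(precision=4,suppress=True)
d=snap('scene','sc6');cv2.imwrite('pics/sc6c.png',cv2.resize(d['img'][110:220,190:330,::-1],None,fx=5.5,fy=5.5,interpolation=cv2.INTER_CUBIC))
d=load('s6');cv2.imwrite('pics/s6d.png',cv2.resize(d['img'][150:205,205:275,::-1],None,fx=11,fy=11,interpolation=cv2.INTER_CUBIC))
print(world(d,234,182),world(d,238,180),world(d,240,170),world(d,222,182),arm.observe()['force'],arm.observe()['width'])
```

```text
[0.4773 0.0193 0.1854] [0.4894 0.0215 0.1856] [ 0.4611 -0.0426  0.2529] [0.49   0.1123 0.1329] [-1.6543 -3.4966  5.5779] 0.10729042056559449
```

View pics/sc6c.png

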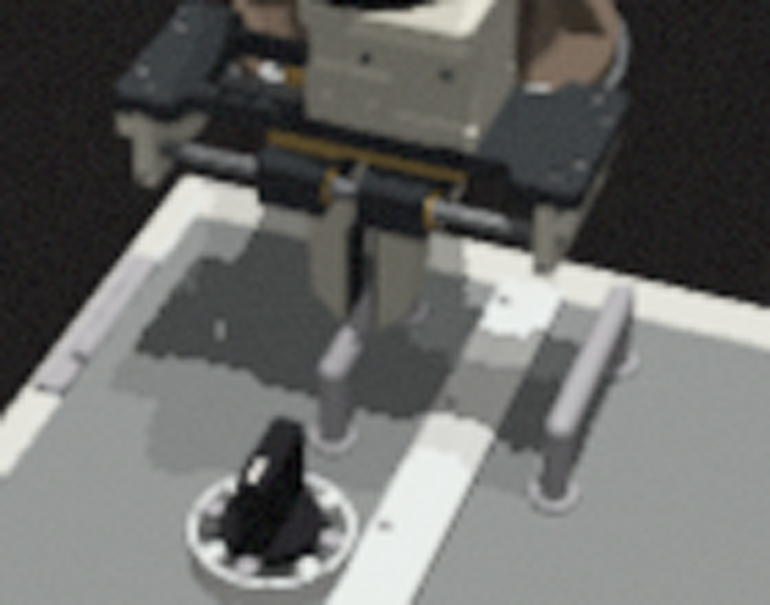

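View pics/s6d.png

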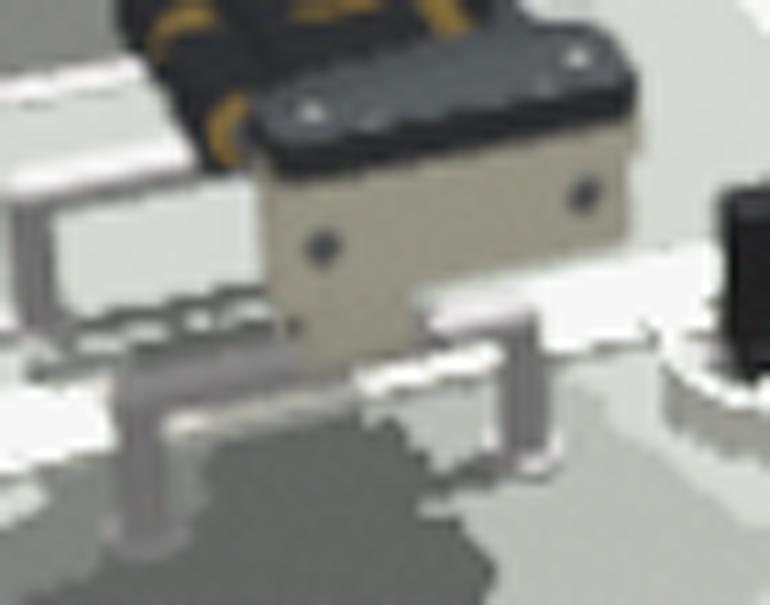

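Run:
```python
from h import *
np.set_printoptions(precision=4,suppress=True)
d=load('sc6')
th=np.radians(-11.5);u=np.array([np.cos(th),np.sin(th)]);v=np.array([-u[1],u[0]])
def f(X):return np.array([X[:2]@u,X[:2]@v,X[2]])
for p in [(385,300),(385,312),(385,320),(385,328),(410,295),(335,290),(340,310),(345,318),(348,322),(335,360)]:
    q=(190+p[0]/5.5,110+p[1]/5.5);print(p,f(world(d,*q)))
print(f(arm.observe()['position']))
X=cloud(d);U=X[...,:2]@u;V=X[...,:2]@v
for lo,hi in((.10,.134),(.144,.18)):
    m=(abs(U-.48)<.02)&(V>lo)&(V<hi)&(X[...,2]>.137)&(X[...,2]<.21);print(m.sum(),np.sort(X[m][:,2])[:12])
d=load('s6');X=cloud(d);U=X[...,:2]@u;V=X[...,:2]@v
for lo,hi in((.10,.131),(.147,.18)):
    m=(abs(U-.475)<.02)&(V>lo)&(V<hi)&(X[...,2]>.137)&(X[...,2]<.21);print(m.sum(),np.sort(X[m][:,2])[:12])
```

```text
(385, 300) [0.4801 0.1489 0.1837]
(385, 312) [0.483  0.15   0.1799]
(385, 320) [0.4834 0.1502 0.1759]
(385, 328) [0.4391 0.1345 0.1332]
(410, 295) [0.4786 0.1592 0.1882]
(335, 290) [0.4809 0.127  0.1833]
(340, 310) [0.4818 0.1296 0.1741]
(345, 318) [0.4874 0.1339 0.1753]
(348, 322) [0.4929 0.1373 0.1783]
(335, 360) [0.5135 0.1395 0.1747]
[0.4725 0.138  0.1717]
99 [0.1712 0.1719 0.1726 0.1742 0.1747 0.1751 0.1752 0.1755 0.1781 0.1788
 0.179  0.1793]
133 [0.1371 0.1371 0.1375 0.1376 0.1377 0.1379 0.138  0.1381 0.1382 0.1383
 0.1383 0.1383]
64 [0.1683 0.1687 0.1693 0.1697 0.1697 0.1698 0.1715 0.1715 0.1716 0.1722
 0.1735 0.1753]
14 [0.1371 0.1373 0.1375 0.1376 0.1377 0.1377 0.1379 0.1382 0.1383 0.1384
 0.186  0.1895]
```

Depth on the prongs shows the fingertips at about z = 0.171 with the TCP reading 0.172. So the tips are about level with the reported TCP, not 22 mm ahead of it, and both grips were at the very tips. The upward 5 N and the 9.6 mm opening fit this too. I'll open and go about 16 mm deeper, watching the force.

```bash
python3 -m pendant '[[[0,0,0,0,0,0,0.6],[0,0,0,0,0,0,0.6],[0,0,0,0,0,0,0.6],[0,-0.025,0.2,0,0,0,0.6],[0,0,0.1,0,0,0,0.6],[0,0,0,0,0,0,0.6],[0,0,0,0,0,0,0.6]]]' 50;python3 -m pendant '[[[0,0,0.1,0,0,0,0.6],[0,0,0,0,0,0,0.6],[0,0,0,0,0,0,1],[0,0,0,0,0,0,1],[0,0,0,0,0,0,1],[0,0,0,0,0,0,1],[0,0,0,0,0,0,1],[0,0,0,0,0,0,1],[0,0,0,0,0,0,1]]]' 50
python3 - <<'E'
from h import *
d=snap('scene','sc7');cv2.imwrite('pics/sc7c.png',cv2.resize(d['img'][110:220,190:330,::-1],None,fx=5.5,fy=5.5,interpolation=cv2.INTER_CUBIC))
E
```

```text
clock: 10.8
position: [0.4901, 0.0428, 0.1584]
ee_rot: [3.125, -0.319, -0.002]
force: [-0.2, -0.4, 0.5]
width: 0.4
clock: 11.55
position: [0.4902, 0.0411, 0.155]
ee_rot: [3.123, -0.321, -0.0]
force: [-0.7, -5.7, 2.3]
width: 0.115
```

View pics/sc7c.png

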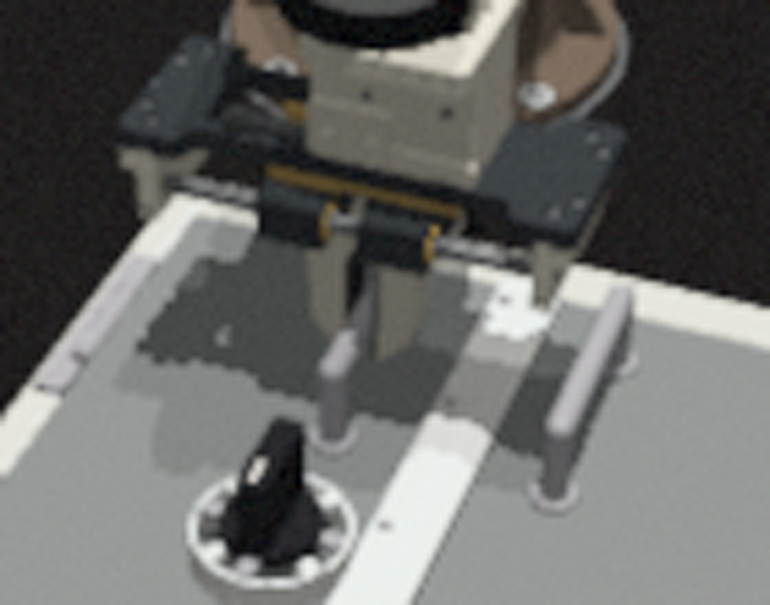

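The bar now sits well inside the jaws at about (360,300). I'll recompute the arc with the bar 15 mm behind the reported TCP.

```bash
sed -i 's/return b-.003\*tz/return b+.015*tz/' arc.py; python3 arc.py 24 1.6 0.63
```

```text
0.07 a0.04 out 0.06 tz -0.20 turn 0.53
0.13 a0.08 out 0.07 tz -0.20 turn 0.53
0.20 a0.13 out 0.07 tz -0.20 turn 0.53
0.27 a0.17 out 0.08 tz -0.20 turn 0.52
0.33 a0.21 out 0.08 tz -0.19 turn 0.52
0.40 a0.25 out 0.09 tz -0.19 turn 0.53
0.47 a0.29 out 0.09 tz -0.19 turn 0.52
0.53 a0.34 out 0.10 tz -0.19 turn 0.52
0.60 a0.38 out 0.10 tz -0.18 turn 0.52
0.67 a0.42 out 0.11 tz -0.18 turn 0.52
0.73 a0.46 out 0.11 tz -0.18 turn 0.53
0.80 a0.50 out 0.12 tz -0.17 turn 0.53
0.87 a0.55 out 0.12 tz -0.17 turn 0.52
0.93 a0.59 out 0.12 tz -0.17 turn 0.53
1.00 a0.63 out 0.13 tz -0.16 turn 0.52
1.07 a0.67 out 0.13 tz -0.16 turn 0.53
1.13 a0.71 out 0.14 tz -0.16 turn 0.53
1.20 a0.76 out 0.14 tz -0.15 turn 0.52
1.27 a0.80 out 0.14 tz -0.15 turn 0.53
1.33 a0.84 out 0.15 tz -0.14 turn 0.52
1.40 a0.88 out 0.15 tz -0.14 turn 0.53
1.47 a0.92 out 0.15 tz -0.14 turn 0.52
1.53 a0.97 out 0.16 tz -0.13 turn 0.53
1.60 a1.01 out 0.16 tz -0.13 turn 0.53
```

```bash
python3 -m pendant '[[[0,0.06,-0.2,0.52,0,0,1],[0,0.06,-0.2,0.52,0,0,1],[0,0,0,0,0,0,1],[0,0,0,0,0,0,1]]]' 50
python3 - <<'E'
from h import *
o=arm.observe();print(o['force'],o['ft_torque'],o['joints'])
E
```

```text
clock: 11.93
position: [0.4891, 0.0358, 0.1706]
ee_rot: [-3.045, 0.315, -0.013]
force: [0.5, -8.2, -5.9]
width: 0.118
[ 0.50340524 -8.24919136 -5.88314022] [-1.65807109  0.00770335 -0.0147732 ] [-0.44542001  0.274386    0.39848847  2.01059867 -0.24094779  0.86997028
 -1.68351763]
```

It is lifting with about 6 N and the grip is holding. I'll continue.

```bash
python3 -m pendant '[[[0,0.06,-0.2,0.52,0,0,1],[0,0.08,-0.2,0.52,0,0,1],[0,0.08,-0.19,0.52,0,0,1],[0,0.09,-0.19,0.52,0,0,1],[0,0.09,-0.19,0.52,0,0,1],[0,0.1,-0.19,0.52,0,0,1],[0,0,0,0,0,0,1],[0,0,0,0,0,0,1]]]'
cat > chk.py <<'E'
from h import *
import sys
from scipy.spatial.transform import Rotation as R
np.set_printoptions(precision=3,suppress=True)
o=arm.observe();M=R.from_rotvec(o['ee_rot']).as_matrix()
th=np.radians(-11.5);u=np.array([np.cos(th),np.sin(th)]);v=np.array([-u[1],u[0]])
b=o['position']-.015*M[:,2]
U,V=b[:2]@u,b[:2]@v
print('bar u %.4f v %.4f z %.4f'%(U,V,b[2]),'force uv z',o['force'][:2]@u,o['force'][:2]@v,o['force'][2],'J',o['joints'],'w',o['width'],'toolz',M[:,2])
for nm,hv,s,D in(('R',.016,1,.123),('L',.355,-1,.120)):
    w=(V-hv)*s;print(nm,'theta',np.arctan2(b[2]-.126,w)-np.arctan2(.044,D),'r',np.hypot(w,b[2]-.126),'tilt',np.arctan2(s*(M[:2,2]@v),-M[2,2]))
if len(sys.argv)>1: snap(sys.argv[1],sys.argv[2])
E
python3 chk.py side s8
```

```text
clock: 12.6
position: [0.4835, 0.0089, 0.2115]
ee_rot: [-2.799, 0.289, -0.047]
force: [0.8, -7.2, -8.7]
width: 0.118
bar u 0.4720 v 0.1003 z 0.2257 force uv z 2.199083154724989 -6.939577650526064 -8.735692656079799 J [-0.198  0.225  0.381  2.005 -0.504  0.979 -1.307] w 0.11762170095248882 toolz [ 0.065  0.317 -0.946]
R theta 0.5254987503669749 r 0.1305626657178745 tilt 0.32916019273222397
L theta 0.021683074342924213 r 0.27353522103823125 tilt -0.32916019273222397
```

View pics/s8.png

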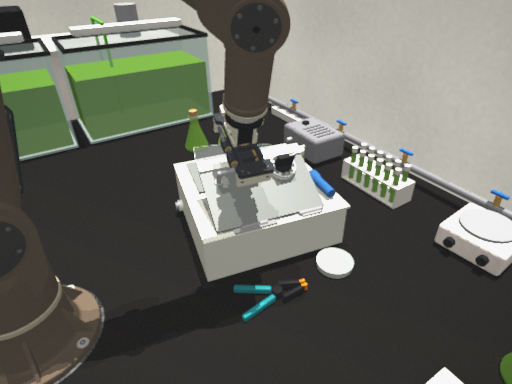

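The leaf is rising, with its edge at about (250,160). The bar is on the right radius (0.1306) at an angle of about 0.53. I'll continue in two batches.

```bash
python3 -m pendant '[[[0,0.1,-0.18,0.52,0,0,1],[0,0.11,-0.18,0.52,0,0,1],[0,0.11,-0.18,0.53,0,0,1],[0,0.12,-0.17,0.53,0,0,1],[0,0.12,-0.17,0.52,0,0,1],[0,0.12,-0.17,0.53,0,0,1],[0,0.13,-0.16,0.52,0,0,1],[0,0.13,-0.16,0.53,0,0,1],[0,0,0,0,0,0,1],[0,0,0,0,0,0,1]]]'; python3 chk.py
```

```text
clock: 13.48
position: [0.4724, -0.0452, 0.2434]
ee_rot: [-2.462, 0.251, -0.084]
force: [0.2, 0.4, 2.2]
width: 0.114
bar u 0.4720 v 0.0406 z 0.2552 force uv z 0.09592090044610255 0.3937903851427898 2.2446110652110605 J [ 0.138  0.318  0.407  1.968 -0.791  1.27  -0.833] w 0.11418407260070362 toolz [ 0.123  0.607 -0.785]
R theta 1.0389312110409668 r 0.1314806065974733 tilt 0.6682954110633966
L theta 0.038355060809582564 r 0.3398809855280368 tilt -0.6682954110633966
```

```bash
python3 -m pendant '[[[0,0.14,-0.16,0.53,0,0,1],[0,0.14,-0.15,0.52,0,0,1],[0,0.14,-0.15,0.53,0,0,1],[0,0.15,-0.14,0.52,0,0,1],[0,0,0,0,0,0,1]]]'; python3 chk.py; python3 -m pendant '[[[0,0.15,-0.14,0.53,0,0,1],[0,0.15,-0.14,0.52,0,0,1],[0,0.16,-0.13,0.53,0,0,1],[0,0.16,-0.13,0.53,0,0,1],[0,0,0,0,0,0,1],[0,0,0,0,0,0,1]]]'; python3 chk.py side s9
```

```text
clock: 13.9
position: [0.4659, -0.0772, 0.2476]
ee_rot: [-2.29, 0.232, -0.102]
force: [-2.4, 0.5, 20.2]
width: 0.115
bar u 0.4720 v 0.0060 z 0.2576 force uv z -2.4795168143890987 0.024357447756894086 20.181255412965125 J [ 0.3    0.424  0.407  1.934 -0.878  1.442 -0.647] w 0.11476777809406222 toolz [ 0.149  0.731 -0.666]
R theta 1.3031111736853753 r 0.13199692949025946 tilt 0.8424108907541518
L theta 0.00918675208361458 r 0.37299615015394094 tilt -0.8424108907541518
clock: 14.4
position: [0.4593, -0.1098, 0.2427]
ee_rot: [-2.125, 0.215, -0.118]
force: [-5.8, -9.3, 25.3]
width: 0.109
bar u 0.4719 v -0.0287 z 0.2507 force uv z -3.7849757714472565 -10.254539189930988 25.262874908485102 J [ 0.444  0.551  0.387  1.889 -0.929  1.596 -0.505] w 0.10947910823622262 toolz [ 0.169  0.829 -0.533]
R theta 1.5715337372916647 r 0.13250779581768155 tilt 1.0080925982827451
L theta -0.03716076538876245 r 0.40348705854113653 tilt -1.0080925982827451
```

View pics/s9.png

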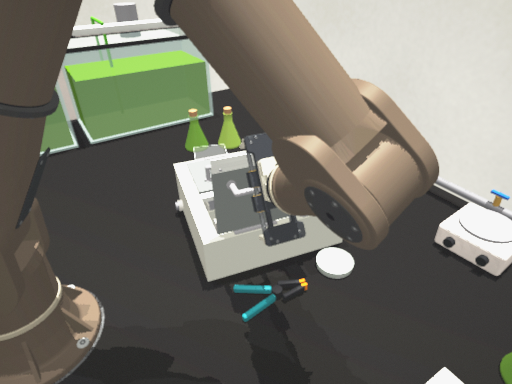

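The right leaf is at about 1.57 and the side view shows it upright near (240,185). I'll relax the small radial load, open just a little (24 mm) and withdraw along the tool axis.

```bash
python3 -m pendant '[[[0,0.03,0.02,0,0,0,1],[0,0,0,0,0,0,1],[0,0,0,0,0,0,0.72],[0,0,0,0,0,0,0.72],[0,0,0,0,0,0,0.72]]]'; python3 chk.py; python3 -m pendant '[[[0,0,-0.4,0,0,0,0.72],[0,0,-0.6,0,0,0,0.72],[0,0,-0.6,0,0,0,0.72],[0,0,0,0,0,0,0.72],[0,0,0,0,0,0,0.72]]]'; python3 chk.py scene sc10
```

```text
clock: 14.87
position: [0.459, -0.109, 0.2384]
ee_rot: [-2.13, 0.215, -0.116]
force: [-0.1, -0.2, -0.1]
width: 0.261
bar u 0.4716 v -0.0280 z 0.2465 force uv z -0.07471458839245684 -0.18164455870043833 -0.12162825462748302 J [ 0.442  0.554  0.385  1.892 -0.928  1.588 -0.501] w 0.26128170204384954 toolz [ 0.167  0.827 -0.537]
R theta 1.5772696492517735 r 0.12822974528239292 tilt 1.0034885700660876
L theta -0.046713819968557724 r 0.40146770627989814 tilt -1.0034885700660876
clock: 15.28
position: [0.4481, -0.1635, 0.2725]
ee_rot: [-2.129, 0.218, -0.118]
force: [0.4, 0.5, 0.5]
width: 0.28
bar u 0.4717 v -0.0836 z 0.2806 force uv z 0.3076241212267181 0.5991860536611227 0.45323698401147405 J [ 0.511  0.555  0.415  1.784 -0.877  1.704 -0.528] w 0.28019699774127127 toolz [ 0.17   0.826 -0.537]
R theta 1.7994774885023896 r 0.1838712138274386 tilt 1.0033913691783445
L theta -0.012572728074731143 r 0.46501131177284577 tilt -1.0033913691783445
```

View pics/sc10.png

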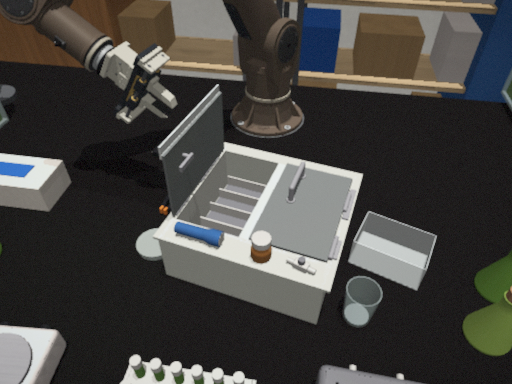

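The right leaf stands upright, at about (200,150) in the scene view, and nothing else has moved. Next I'll raise the tool, bring it upright and give it a half turn, so the last joint keeps range for the opposite tilt. Then I'll cross over.

```bash
python3 -m pendant '[[[0,-0.6,-0.4,0,0,0,0.6],[0,-0.63,-0.4,0,0,0,0.6],[0,-0.65,-0.4,0,0,0,0.6],[0,-0.65,-0.41,0,0,0,0.6],[0,0,0,-1,0,0,0.6],[0,0,0,-1,0,0,0.6],[0,0,0,-1,0,0,0.6],[0,0,0,-1,0,0,0.6],[0,0,0,-1,0,0,0.6],[0,0,0,-1,0,0,0.6],[0,0,0,-1,0,0,0.6],[0,0,0,-1,0,0,0.6],[0,0,0,-1,0,0,0.6],[0,0,0,-1,0,0,0.6],[0,0,0,-1,0,0,0.6],[0,0,0,-1,0,0,0.6],[0,0,0,-0.54,0,0,0.6],[0,0,0,0,0,0,0.6],[0,0,0,0,0,0,0.6]]]'; python3 chk.py
```

```text
clock: 16.92
position: [0.448, -0.1616, 0.3922]
ee_rot: [-3.122, 0.313, 0.001]
force: [0.2, -0.2, -0.3]
width: 0.402
bar u 0.4712 v -0.0691 z 0.4072 force uv z 0.21352136637620397 -0.14493286409663517 -0.3204783594783915 J [-0.081  0.077  0.351  1.656 -0.031  1.415 -1.497] w 0.402100060146123 toolz [-0.     0.004 -1.   ]
R theta 1.5210620481225967 r 0.29380078573775525 tilt 0.003778381327429068
L theta 0.2340867483050078 r 0.5088482209897207 tilt -0.003778381327429068
```

```bash
python3 -m pendant '[[[0,-0.76,0,0,0,0,0.6],[0,-0.76,0,0,0,0,0.6],[0,-0.76,0,0,0,0,0.6],[0,-0.76,0,0,0,0,0.6],[0,-0.76,0,0,0,0,0.6],[0,-0.76,0,0,0,0,0.6],[0,-0.76,0,0,0,0,0.6],[0,-0.76,0,0,0,0,0.6],[0,-0.76,0,0,0,0,0.6],[0,-0.76,0,0,0,0,0.6],[0,0,0,0,0,-1,0.6],[0,0,0,0,0,-1,0.6],[0,0,0,0,0,-1,0.6],[0,0,0,0,0,-1,0.6],[0,0,0,0,0,-1,0.6],[0,0,0,0,0,-1,0.6],[0,0,0,0,0,-1,0.6],[0,0,0,0,0,-1,0.6],[0,0,0,0,0,-1,0.6],[0,0,0,0,0,-1,0.6]]]'; python3 -m pendant '[[[0,0,0,0,0,-1,0.6],[0,0,0,0,0,-1,0.6],[0,0,0,0,0,-1,0.6],[0,0,0,0,0,-1,0.6],[0,0,0,0,0,-1,0.6],[0,0,0,0,0,-1,0.6],[0,0,0,0,0,-1,0.6],[0,0,0,0,0,-1,0.6],[0,0,0,0,0,-1,0.6],[0,0,0,0,0,-1,0.6],[0,0,0,0,0,-1,0.6],[0,0,0,0,0,-1,0.6],[0,0,0,0,0,-1,0.6],[0,0,0,0,0,-1,0.6],[0,0,0,0,0,-1,0.6],[0,0,0,0,0,-1,0.6],[0,0,0,0,0,-1,0.6],[0,0,0,0,0,-1,0.6],[0,0,0,0,0,-1,0.6],[0,0,0,0,0,-1,0.6]]]'; python3 -m pendant '[[[0,0,0,0,0,-1,0.6],[0,0,0,0,0,-1,0.6],[0,0,0,0,0,-1,0.6],[0,0,0,0,0,-1,0.6],[0,0,0,0,0,-1,0.6],[0,0,0,0,0,-1,0.6],[0,0,0,0,0,-1,0.6],[0,0,0,0,0,-1,0.6],[0,0,0,0,0,-1,0.6],[0,0,0,0,0,-0.27,0.6],[0,0,0,0,0,0,0.6],[0,0,0,0,0,0,0.6]]]'; python3 chk.py wrist w11
python3 - <<'E'
from h import *
d=load('w11');X=cloud(d)
th=np.radians(-11.5);u=np.array([np.cos(th),np.sin(th)]);v=np.array([-u[1],u[0]])
a=X[...,:2]@u;b=X[...,:2]@v
m=(abs(a-.4715)<.06)&(abs(b-.235)<.02)&(X[...,2]>.168)&(X[...,2]<.18)
print(m.sum(),a[m].min(),a[m].max(),np.median(b[m]),np.ptp(b[m]),np.percentile(X[m][:,2],95))
# right leaf: points above .15, v<.06
m=(b<.08)&(b>-.08)&(X[...,2]>.15)&(X[...,2]<.32)&(a>.35)&(a<.7); print('leafR pts',m.sum())
E
```

```text
clock: 18.58
position: [0.5094, 0.1333, 0.3929]
ee_rot: [-2.999, -0.925, 0.0]
force: [0.5, -0.1, -0.0]
width: 0.399
clock: 20.25
position: [0.5094, 0.1333, 0.3929]
ee_rot: [-1.426, -2.797, -0.004]
force: [-0.7, 1.0, -0.3]
width: 0.397
clock: 21.25
position: [0.5094, 0.1337, 0.3933]
ee_rot: [-0.325, -3.124, -0.004]
force: [0.3, -0.5, 0.7]
width: 0.4
bar u 0.4726 v 0.2326 z 0.4083 force uv z 0.4405912454064395 -0.4296412154226235 0.7285404826330133 J [-0.156  0.197 -0.248  1.511  0.046  1.439  0.958] w 0.3999286946789715 toolz [-0.     0.003 -1.   ]
R theta 0.5728047935257158 r 0.3557629961104084 tilt 0.002599478998248729
L theta 0.8100639256412372 r 0.30766762627916355 tilt -0.002599478998248729
682 0.41949102429370955 0.5204591858366169 0.23573898982065816 0.011420087038361837 0.1767363765540983
leafR pts 13106
```

View pics/w11.png

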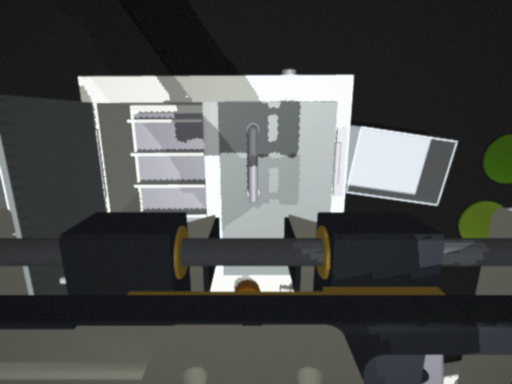

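The left bar is at (253,165). Measured in trough axes it has v = 0.235, u = 0.42 to 0.52 and top 0.1767, which agrees with the earlier views. I'll descend onto it and grip, with the fingertips about 15 mm past the bar.

```bash
python3 -m pendant '[[[0,0.06,0.8,0,0,0,0.6],[0,0,0.8,0,0,0,0.6],[0,0,0.8,0,0,0,0.6],[0,0,0.8,0,0,0,0.6],[0,0,0.8,0,0,0,0.6],[0,0,0.75,0,0,0,0.6],[0,0,0.4,0,0,0,0.6],[0,0,0.3,0,0,0,0.6],[0,0,0,0,0,0,0.6],[0,0,0,0,0,0,0.6]]]'; python3 chk.py; python3 -m pendant '[[[0,0,0.25,0,0,0,0.6],[0,0,0.2,0,0,0,0.6],[0,0,0,0,0,0,0.6],[0,0,0,0,0,0,0.6],[0,0,0,0,0,0,1],[0,0,0,0,0,0,1],[0,0,0,0,0,0,1],[0,0,0,0,0,0,1],[0,0,0,0,0,0,1],[0,0,0,0,0,0,1],[0,0,0,0,0,0,1]]]' 50; python3 chk.py side s12; python3 arc.py 24 1.6 0.63 0.120
python3 - <<'E'
from h import *
d=load('s12');cv2.imwrite('pics/s12c.png',cv2.resize(d['img'][90:260,160:350,::-1],None,fx=4,fy=4,interpolation=cv2.INTER_CUBIC))
E
```

```text
clock: 22.13
position: [0.5097, 0.137, 0.1754]
ee_rot: [-0.321, -3.124, -0.003]
force: [0.1, -0.6, 1.4]
width: 0.406
bar u 0.4722 v 0.2359 z 0.1904 force uv z 0.17430210112802041 -0.5523301434947243 1.3654504694295577 J [-0.168  0.348 -0.252  1.861  0.102  0.945  0.901] w 0.40615289473875127 toolz [-0.001  0.002 -1.   ]
R theta -0.05872494595482575 r 0.22912144620245167 tilt 0.0019365895860409682
L theta 0.14407484924260516 r 0.135393892724591 tilt -0.0019365895860409682
clock: 23.05
position: [0.5099, 0.1362, 0.1577]
ee_rot: [0.32, 3.125, 0.002]
force: [-1.7, -4.4, 5.2]
width: 0.115
bar u 0.4725 v 0.2351 z 0.1727 force uv z -0.7980293838279399 -4.655283676857606 5.19542376810257 J [-0.17   0.368 -0.249  1.882  0.112  0.905  0.894] w 0.11474734347369286 toolz [ 0.     0.001 -1.   ]
R theta -0.13336881539646903 r 0.223998210847137 tilt 0.0011564059713049996
L theta 0.02011378964803523 r 0.12871386789220826 tilt -0.0011564059713049996
0.07 a0.04 out 0.06 tz -0.20 turn 0.53
0.13 a0.08 out 0.07 tz -0.20 turn 0.53
0.20 a0.13 out 0.07 tz -0.19 turn 0.53
0.27 a0.17 out 0.08 tz -0.19 turn 0.52
0.33 a0.21 out 0.08 tz -0.19 turn 0.52
0.40 a0.25 out 0.09 tz -0.19 turn 0.53
0.47 a0.29 out 0.09 tz -0.18 turn 0.52
0.53 a0.34 out 0.10 tz -0.18 turn 0.52
0.60 a0.38 out 0.10 tz -0.18 turn 0.52
0.67 a0.42 out 0.11 tz -0.18 turn 0.52
0.73 a0.46 out 0.11 tz -0.17 turn 0.53
0.80 a0.50 out 0.11 tz -0.17 turn 0.53
0.87 a0.55 out 0.12 tz -0.17 turn 0.52
0.93 a0.59 out 0.12 tz -0.16 turn 0.53
1.00 a0.63 out 0.13 tz -0.16 turn 0.52
1.07 a0.67 out 0.13 tz -0.16 turn 0.53
1.13 a0.71 out 0.13 tz -0.15 turn 0.53
1.20 a0.76 out 0.14 tz -0.15 turn 0.52
1.27 a0.80 out 0.14 tz -0.14 turn 0.53
1.33 a0.84 out 0.14 tz -0.14 turn 0.52
1.40 a0.88 out 0.15 tz -0.14 turn 0.53
1.47 a0.92 out 0.15 tz -0.13 turn 0.52
1.53 a0.97 out 0.15 tz -0.13 turn 0.53
1.60 a1.01 out 0.16 tz -0.12 turn 0.53
```

View pics/s12c.png

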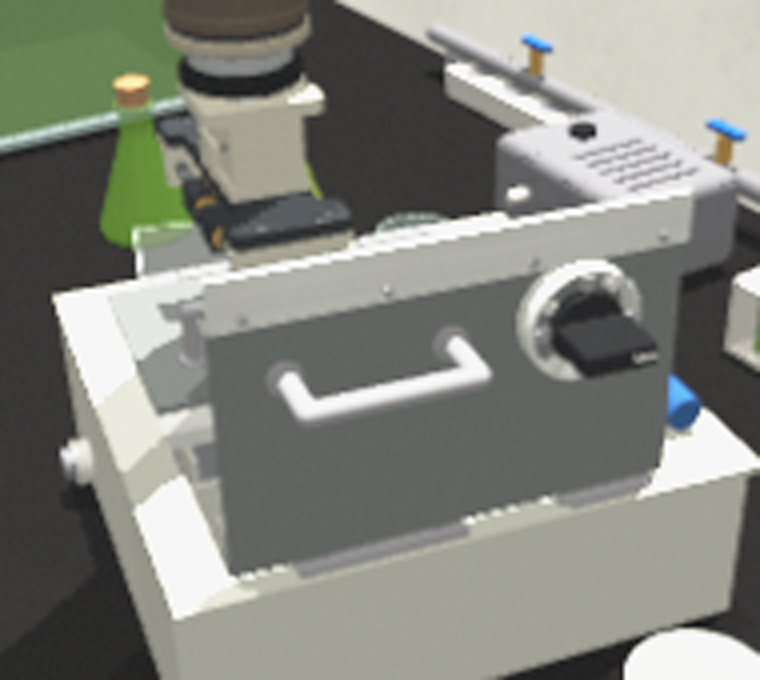

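The right leaf is standing and the left bar is gripped (opening 10.6 mm). The mirrored arc takes the same row signs here, because tool y is now +v.

```bash
python3 -m pendant '[[[0,0.06,-0.2,0.52,0,0,1],[0,0.06,-0.2,0.52,0,0,1],[0,0.07,-0.19,0.52,0,0,1],[0,0,0,0,0,0,1]]]' 50; python3 chk.py; python3 -m pendant '[[[0,0.08,-0.19,0.53,0,0,1],[0,0.08,-0.19,0.52,0,0,1],[0,0.09,-0.19,0.53,0,0,1],[0,0.09,-0.18,0.53,0,0,1],[0,0.1,-0.18,0.52,0,0,1],[0,0,0,0,0,0,1]]]'; python3 chk.py side s13
```

```text
clock: 23.43
position: [0.5119, 0.1458, 0.1814]
ee_rot: [-0.315, -3.107, 0.197]
force: [-0.3, -4.9, 3.3]
width: 0.115
bar u 0.4725 v 0.2468 z 0.1963 force uv z 0.6430969614146551 -4.833238685280821 3.3470350740927093 J [-0.284  0.383 -0.219  1.795  0.205  1.062  0.77 ] w 0.11491044398129834 toolz [-0.025 -0.124 -0.992]
R theta -0.047807817630678096 r 0.24126336062284065 tilt -0.1265037153861127
L theta 0.2247815488426061 r 0.12904811934342594 tilt 0.1265037153861127
clock: 23.93
position: [0.5169, 0.1701, 0.2137]
ee_rot: [-0.309, -3.048, 0.52]
force: [-1.0, -4.4, 6.0]
width: 0.118
bar u 0.4726 v 0.2747 z 0.2279 force uv z -0.053804453185656 -4.524572570974751 5.95838106659007 J [-0.45   0.457 -0.186  1.633  0.317  1.327  0.623] w 0.11821030867297826 toolz [-0.066 -0.325 -0.943]
R theta 0.03162512822994257 r 0.27805616474020733 tilt -0.33777389477195974
L theta 0.5519914812650326 r 0.12971632682645748 tilt 0.33777389477195974
```

View pics/s13.png

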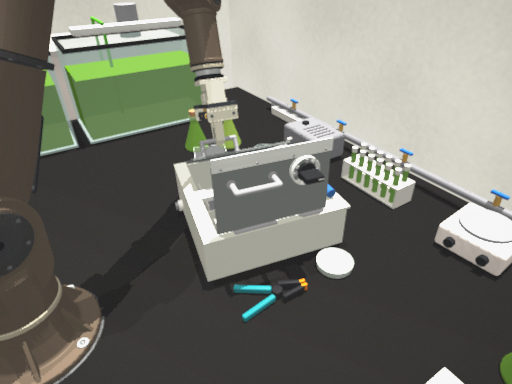

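Joint 6 is rising towards its 2.0 limit, so I'll use less tilt for the rest of the arc.

```bash
python3 arc.py 16 1.59 0.40 0.120 0.552 0.338
```

```text
0.62 a0.36 out 0.11 tz -0.17 turn 0.32
0.68 a0.39 out 0.11 tz -0.17 turn 0.32
0.75 a0.42 out 0.12 tz -0.16 turn 0.32
0.81 a0.44 out 0.13 tz -0.16 turn 0.32
0.88 a0.47 out 0.13 tz -0.15 turn 0.32
0.94 a0.49 out 0.14 tz -0.15 turn 0.32
1.01 a0.52 out 0.14 tz -0.14 turn 0.32
1.07 a0.55 out 0.15 tz -0.13 turn 0.32
1.14 a0.57 out 0.15 tz -0.13 turn 0.32
1.20 a0.60 out 0.16 tz -0.12 turn 0.32
1.27 a0.62 out 0.16 tz -0.11 turn 0.32
1.33 a0.65 out 0.17 tz -0.11 turn 0.32
1.40 a0.68 out 0.17 tz -0.10 turn 0.32
1.46 a0.70 out 0.18 tz -0.09 turn 0.32
1.53 a0.73 out 0.18 tz -0.09 turn 0.32
1.59 a0.75 out 0.18 tz -0.08 turn 0.32
```

```bash
python3 -m pendant '[[[0,0.11,-0.17,0.32,0,0,1],[0,0.11,-0.17,0.32,0,0,1],[0,0.12,-0.16,0.32,0,0,1],[0,0.13,-0.15,0.32,0,0,1],[0,0.13,-0.15,0.32,0,0,1],[0,0.14,-0.15,0.32,0,0,1],[0,0.14,-0.14,0.32,0,0,1],[0,0.15,-0.13,0.32,0,0,1],[0,0,0,0,0,0,1]]]'; python3 chk.py
```

```text
clock: 24.73
position: [0.5281, 0.2246, 0.2428]
ee_rot: [-0.303, -2.959, 0.826]
force: [-4.1, -6.3, 19.8]
width: 0.114
bar u 0.4727 v 0.3332 z 0.2557 force uv z -2.7275661296300577 -6.968890541790625 19.802906092127756 J [-0.612  0.595 -0.153  1.401  0.386  1.617  0.532] w 0.11421209323925095 toolz [-0.104 -0.507 -0.855]
R theta 0.044596522798255156 r 0.3426463209540449 tilt -0.5443508830691173
L theta 1.05249422313414 r 0.13150541307463967 tilt 0.5443508830691173
```

```bash
python3 arc.py 8 1.59 0.3 0.120 1.05 0.544;  python3 -m pendant '[[[0,0.16,-0.1,0.25,0,0,1],[0,0.16,-0.1,0.25,0,0,1],[0,0.17,-0.1,0.25,0,0,1],[0,0.18,-0.1,0.25,0,0,1],[0,0,0,0,0,0,1]]]'; python3 chk.py
```

```text
1.12 a0.56 out 0.16 tz -0.14 turn 0.25
1.19 a0.58 out 0.17 tz -0.13 turn 0.25
1.25 a0.60 out 0.17 tz -0.12 turn 0.25
1.32 a0.62 out 0.18 tz -0.11 turn 0.25
1.39 a0.65 out 0.18 tz -0.10 turn 0.25
1.46 a0.67 out 0.19 tz -0.09 turn 0.25
1.52 a0.69 out 0.19 tz -0.08 turn 0.25
1.59 a0.71 out 0.20 tz -0.07 turn 0.25
clock: 25.15
position: [0.5349, 0.2568, 0.2446]
ee_rot: [-0.3, -2.922, 0.937]
force: [-4.1, -0.7, 35.6]
width: 0.117
bar u 0.4729 v 0.3670 z 0.2568 force uv z -3.9063032117859824 -1.462971983173706 35.561512305857256 J [-0.676  0.675 -0.138  1.288  0.407  1.723  0.509] w 0.11670852466410363 toolz [-0.115 -0.57  -0.814]
R theta 0.013212733367138518 r 0.3745573643827207 tilt -0.6200445121120612
L theta 1.3106348043638434 r 0.13135438376212175 tilt 0.6200445121120612
```

The force reads 35 N upward, so the tool is pressing down on the bar by a few millimetres. I'll move 2 mm up to relieve it before continuing.

```bash
python3 -m pendant '[[[0,-0.03,-0.04,0,0,0,1],[0,0,0,0,0,0,1]]]'; python3 chk.py scene sc14
python3 - <<'E'
from h import *
print(arm.observe()['ft_torque'])
d=load('sc14');cv2.imwrite('pics/sc14c.png',cv2.resize(d['img'][30:230,180:400,::-1],None,fx=3,fy=3,interpolation=cv2.INTER_CUBIC))
E
```

```text
clock: 25.32
position: [0.5348, 0.2568, 0.2448]
ee_rot: [-0.299, -2.923, 0.93]
force: [-2.0, 1.1, 20.4]
width: 0.115
bar u 0.4729 v 0.3669 z 0.2570 force uv z -2.2018195753932033 0.6398961750447674 20.39259032992697 J [-0.674  0.673 -0.138  1.289  0.405  1.72   0.511] w 0.11477179274071507 toolz [-0.115 -0.566 -0.816]
R theta 0.013742217089595943 r 0.37457619780464946 tilt -0.616012504630495
L theta 1.3101103361347464 r 0.13154129430319506 tilt 0.616012504630495
[-1.57091378  0.56795891 -0.18286999]
```

View pics/sc14c.png

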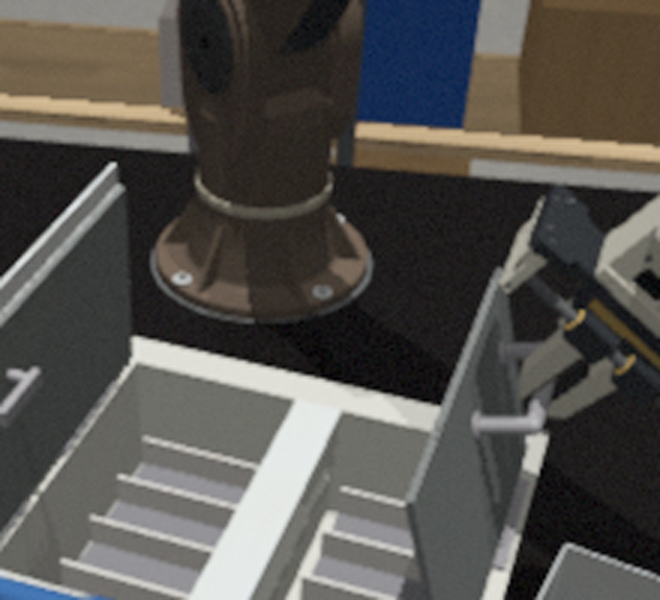

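This view explains the load: the bracket at the end of the gripper body, near (515,265) in the crop, is resting on the leaf's free edge. I'll open slightly, back off about 10 mm along the tool axis so the body clears the edge, and re-grip.

```bash
python3 -m pendant '[[[0,0,0,0,0,0,0.78],[0,0,0,0,0,0,0.78],[0,0,-0.12,0,0,0,0.78],[0,0,-0.12,0,0,0,0.78],[0,0,0,0,0,0,0.78],[0,0,0,0,0,0,0.78]]]'; python3 chk.py scene sc15
python3 - <<'E'
from h import *
print(arm.observe()['ft_torque'])
d=load('sc15');cv2.imwrite('pics/sc15c.png',cv2.resize(d['img'][80:200,310:400,::-1],None,fx=5,fy=5,interpolation=cv2.INTER_CUBIC))
X=cloud(d)
th=np.radians(-11.5);u=np.array([np.cos(th),np.sin(th)]);v=np.array([-u[1],u[0]])
a=X[...,:2]@u;b=X[...,:2]@v;z=X[...,2]
# leaf L underside face, far corner region
m=(a>.56)&(a<.66)&(b>.28)&(b<.40)&(z>.15)&(z<.30)
A=np.c_[z[m],np.ones(m.sum())];s,i=np.linalg.lstsq(A,b[m],rcond=None)[0];print(m.sum(),'dv/dz',s,'theta',np.pi/2+np.arctan(s))
E
```

```text
clock: 25.87
position: [0.5357, 0.2622, 0.2498]
ee_rot: [-0.298, -2.921, 0.931]
force: [-0.4, -0.0, 0.4]
width: 0.222
bar u 0.4727 v 0.3724 z 0.2620 force uv z -0.39329784832321457 -0.11641624242000018 0.4311783095818048 J [-0.68   0.678 -0.137  1.268  0.402  1.738  0.515] w 0.22222858041120536 toolz [-0.117 -0.567 -0.816]
R theta 0.02096378863181325 r 0.38148161456209817 tilt -0.6169657975347571
L theta 1.3467439074661818 r 0.13710335836534998 tilt 0.6169657975347571
[ 0.726379   -0.1418463  -0.04331429]
1256 dv/dz -0.2915289080484734 theta 1.2871291806297935
```

View pics/sc15c.png

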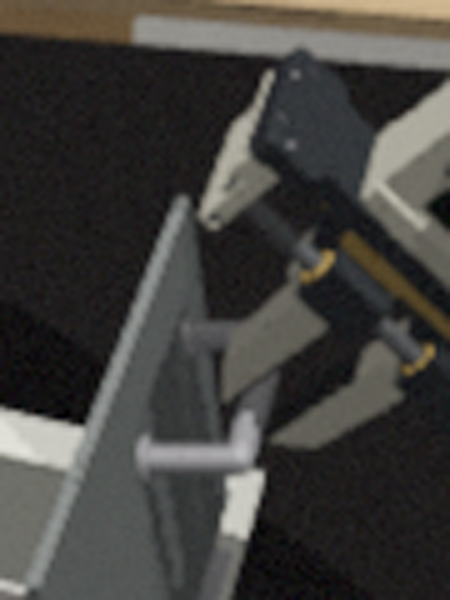

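The leaf measures 1.287 rad and the contact is gone, with the force at about 0. The bar lies about 3 mm behind the TCP, so I'll re-seat to about 7 mm with a little more tilt, re-grip and continue carefully.

```bash
python3 -m pendant '[[[0,-0.06,0.05,0.6,0,0,0.78],[0,0,0.05,0.6,0,0,0.78],[0,0,0,0,0,0,0.78],[0,0,0,0,0,0,1],[0,0,0,0,0,0,1],[0,0,0,0,0,0,1],[0,0,0,0,0,0,1],[0,0,0,0,0,0,1]]]' 50; sed -i 's/o.position.-.015/o["position"]-.007/;s/o\[.position.\]-.015/o["position"]-.007/' chk.py; python3 chk.py; sed -i 's/b+.015\*tz/b+.007*tz/' arc.py; python3 arc.py 7 1.59 0.1 0.120 1.29 0.71
```

```text
clock: 26.58
position: [0.5349, 0.2575, 0.2478]
ee_rot: [-0.293, -2.865, 1.065]
force: [0.8, 1.8, -6.9]
width: 0.113
bar u 0.4728 v 0.3636 z 0.2531 force uv z 0.45710690463628273 1.907341794593178 -6.863258224687375 J [-0.71   0.725 -0.117  1.237  0.435  1.808  0.51 ] w 0.11288324706418061 toolz [-0.132 -0.64  -0.757]
R theta 0.006976204125935859 r 0.3700581952652324 tilt -0.7120659781201009
L theta 1.286591525905372 r 0.12735897984555475 tilt 0.7120659781201009
1.33 a0.71 out 0.11 tz -0.08 turn 0.05
1.38 a0.72 out 0.11 tz -0.07 turn 0.05
1.42 a0.72 out 0.12 tz -0.07 turn 0.05
1.46 a0.73 out 0.12 tz -0.07 turn 0.05
1.50 a0.73 out 0.12 tz -0.06 turn 0.05
1.55 a0.74 out 0.12 tz -0.06 turn 0.05
1.59 a0.74 out 0.13 tz -0.05 turn 0.05
```

```bash
python3 -m pendant '[[[0,0.11,-0.08,0.1,0,0,1],[0,0.11,-0.07,0.1,0,0,1],[0,0,0,0,0,0,1]]]'; python3 -m pendant '[[[0,0.12,-0.07,0.1,0,0,1],[0,0.12,-0.07,0.1,0,0,1],[0,0,0,0,0,0,1]]]';python3 chk.py
```

```text
clock: 26.83
position: [0.5368, 0.2667, 0.2468]
ee_rot: [-0.293, -2.851, 1.096]
force: [-1.8, -4.4, -3.6]
width: 0.108
clock: 27.08
position: [0.5391, 0.2776, 0.245]
ee_rot: [-0.292, -2.842, 1.117]
force: [-2.5, -4.2, -0.5]
width: 0.115
bar u 0.4730 v 0.3843 z 0.2501 force uv z -1.591710272747163 -4.603005266256309 -0.5046646240034853 J [-0.74   0.776 -0.107  1.166  0.442  1.863  0.506] w 0.11450760440567706 toolz [-0.138 -0.667 -0.733]
R theta -0.01842443671181665 r 0.3886456677591663 tilt -0.7487569691941347
L theta 1.4510275957342984 r 0.12754782771993325 tilt 0.7487569691941347
```

Forces are small and the leaf is at about 1.45. I'll do the last part without extra tilt.

```bash
python3 -m pendant '[[[0,0.12,-0.06,0,0,0,1],[0,0.12,-0.06,0,0,0,1],[0,0.12,-0.05,0,0,0,1],[0,0,0,0,0,0,1],[0,0,0,0,0,0,1]]]';python3 chk.py scene sc16
cat > leaf.py <<'E'
from h import *
import sys
th=np.radians(-11.5);u=np.array([np.cos(th),np.sin(th)]);v=np.array([-u[1],u[0]])
d=load(sys.argv[1]);X=cloud(d)
a=X[...,:2]@u;b=X[...,:2]@v;z=X[...,2]
for n,(a0,a1,b0,b1,z0,z1),s in (('L',(.56,.65,.31,.40,.15,.28),1),('R',(.40,.55,-.03,.06,.15,.28),-1)):
    m=(a>a0)&(a<a1)&(b>b0)&(b<b1)&(z>z0)&(z<z1)
    if m.sum()<50: print(n,m.sum());continue
    for k in range(3):
        c=np.polyfit(z[m],b[m],1);r=abs(b-np.polyval(c,z));m=m&(r<.004)
    print(n,m.sum(),'theta',np.pi/2+s*np.arctan(c[0]),'v at hinge z',np.polyval(c,.126))
E
python3 leaf.py sc16
```

```text
clock: 27.5
position: [0.5423, 0.2931, 0.2409]
ee_rot: [-0.292, -2.845, 1.112]
force: [-2.1, -0.2, 4.7]
width: 0.117
bar u 0.4730 v 0.4000 z 0.2460 force uv z -1.9864590921471785 -0.6224882152574108 4.742675668221164 J [-0.753  0.8   -0.106  1.127  0.438  1.877  0.503] w 0.11718170793048331 toolz [-0.137 -0.664 -0.735]
R theta -0.04060668632058706 r 0.40235491889355757 tilt -0.7450959741503612
L theta 1.5782870190134908 r 0.1282006439447132 tilt 0.7450959741503612
L 124 theta 1.5799185958534994 v at hinge z 0.36081705112947693
R 1422 theta 1.554515499481201 v at hinge z 0.015557324088234958
```

View pics/sc16.png

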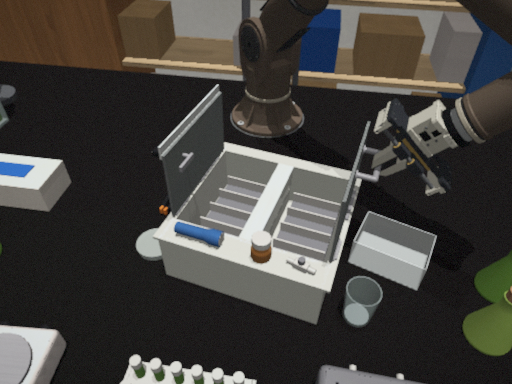

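Both leaves stand: left about 1.58, right about 1.555. I'll release and withdraw along the tool axis.

```bash
python3 -m pendant '[[[0,0,0,0,0,0,0.78],[0,0,0,0,0,0,0.78],[0,0,0,0,0,0,0.78],[0,0,-0.3,0,0,0,0.78],[0,0,-0.6,0,0,0,0.78],[0,0,-0.8,0,0,0,0.78],[0,0,-0.8,0,0,0,0.78],[0,0,0,0,0,0,0.78],[0,0,0,0,0,0,0.78],[0,0,0,0,0,0,0.78]]]';python3 chk.py scene sc17; python3 leaf.py sc17
python3 - <<'E'
from h import *
snap('side','s17')
E
python3 leaf.py s17
```

```text
clock: 28.38
position: [0.5516, 0.3361, 0.2851]
ee_rot: [-0.295, -2.81, 1.127]
force: [-0.6, -0.3, -0.2]
width: 0.221
bar u 0.4737 v 0.4442 z 0.2901 force uv z -0.4824412832651366 -0.4133993250679557 -0.23727084783032837 J [-0.928  0.872  0.258  0.914  0.253  2.001  0.698] w 0.22075902321429805 toolz [-0.164 -0.673 -0.721]
R theta 0.022538890974727277 r 0.4585730749179448 tilt -0.765030529055056
L theta 1.71706086136229 r 0.18681340494541349 tilt 0.765030529055056
L 124 theta 1.578738100785185 v at hinge z 0.36088709567119603
R 1428 theta 1.5548005179518563 v at hinge z 0.01555330274422195
L 1138 theta 1.5746889717196204 v at hinge z 0.35446233454721027
R 2916 theta 1.5603576645917876 v at hinge z 0.008751284989751043
```

View pics/sc17.png

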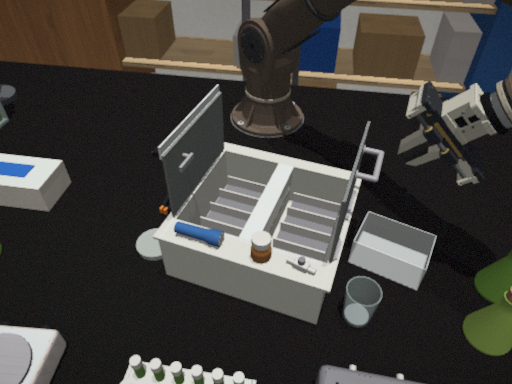

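View pics/s17.png

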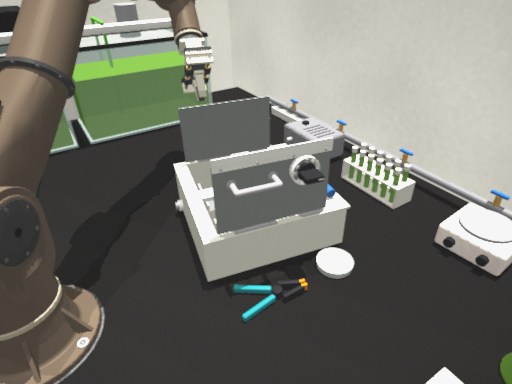

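Both leaves are upright and free of the gripper, and the bystanders are where they were. Joint 6 sits at its limit (2.00), so I'll move off it before handing in.

```bash
python3 -m pendant '[[[0,0,0,-1,0,0,0.78],[0,0,0,-1,0,0,0.78],[0,0,0,-1,0,0,0.78],[0,0,0,-1,0,0,0.78],[0,0,0,0,0,0,0.78],[0,0,0,0,0,0,0.78],[0,0,0,0,0,0,0.78]]]'; python3 chk.py scene sc18; python3 leaf.py sc18
python3 - <<'E'
from h import *
# bystander change: compare colour centroids first vs last scene view
a=load('scene0')['img'].astype(int);b=load('sc18')['img'].astype(int)
for n,(x0,y0,x1,y1) in dict(torch=(170,215,230,250),jar=(245,228,280,265),valve=(283,250,322,276),dish=(130,225,168,262),tub=(345,212,440,285),beaker=(338,275,385,330)).items():
    print(n,np.abs(a-b)[y0:y1,x0:x1].mean())
print(arm.observe()['dq'])
E
```

```text
clock: 29.07
position: [0.5514, 0.3364, 0.2855]
ee_rot: [-0.318, -2.982, 0.672]
force: [0.2, -0.0, -0.1]
width: 0.217
bar u 0.4735 v 0.4426 z 0.2919 force uv z 0.21882552706620975 0.0228214259938683 -0.10736721995041748 J [-0.861  0.678  0.202  1.116  0.133  1.722  0.675] w 0.21663496776564 toolz [-0.112 -0.417 -0.902]
R theta 0.027295873028766904 r 0.4576683042268398 tilt -0.4455439586902681
L theta 1.7050832139643162 r 0.18754918735857098 tilt 0.4455439586902681
L 126 theta 1.5777257743961466 v at hinge z 0.36093051660708525
R 1434 theta 1.5549703943846322 v at hinge z 0.015582352681557554
torch 20.89079365079365
jar 15.98970398970399
valve 15.417488494411572
dish 7.384068278805121
tub 9.431194424417207
beaker 6.069116698903933
[-0.01238973  0.01671446  0.01276171 -0.00351227 -0.00341167 -0.00718371
  0.00247692]
```

View pics/sc18.png

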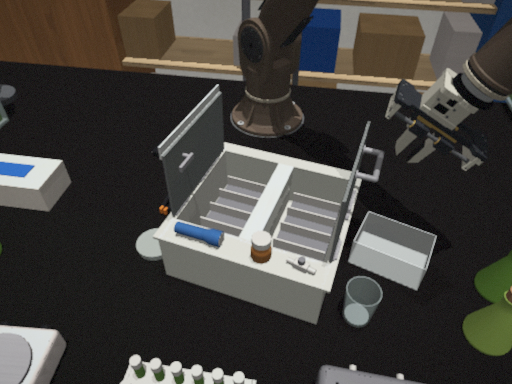

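The torch (198,234), jar (261,247), valve (302,263), dish, tub and beaker are at their original pixels, and the gripper touches nothing. I'm handing in.

```bash
python3 -c "
from cell import arm
print(arm.sign_off())"
```

```text
the job is handed in; nothing more can be done
None
```

Both leaves now stand upright, and I handed the job in at about 29 s of the 67 s allowed. I pressed the knob in about 9 mm and turned it to its end with no noticeable resistance. Then I lifted the right-hand leaf by its handle, and after it the left-hand one.

**Last checks:**
- **Leaf angles:** depth measurements put the right leaf at about 1.555–1.56 rad and the left at about 1.575–1.58 rad. Both kept these angles after release.
- **Bystanders:** by eye, the torch, jar, valve, dish, tub and beaker are at the same places in the pictures as at the start. The numeric picture comparison did not settle this, because opening the leaves changed the light on the deck. The clamp looked unmoved in the side view.
- **Robot:** the gripper was touching nothing, with its force reading near zero.

**What went wrong or disagreed:**
- **Tool length:** the fingertips measured about level with the reported TCP, not 22 mm ahead of it. The knob was therefore held only near its top, which still worked. The first grip on the right handle slipped off and a second was too shallow to lift with, so I re-gripped about 15 mm deeper.
- **Pressing on the left leaf:** during its lift the force reached 36 N, apparently the gripper body on the leaf's edge. I backed off, gripped again and finished with small forces. The highest reading was under the 40 N limit, but I sampled the force only between moves, so a brief higher peak is possible.
- **Pressing on the right leaf:** the force reached about 25 N near the top of its lift. I did not find the cause.
- **Joint 6:** it read 2.001 rad, just at its 2.0 limit, while withdrawing. I moved it back to 1.72 rad before handing in.

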